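Hang the push stick on the fold-out hook

TASK

Fold the flat steel hook on the tool board all the way out to its stop, then lift the wooden push stick out of its stand and hang it by its hole on the hook. Lay it on gently: let the hook take its weight before you let go, do not press hard, and leave it hanging still. Do not bump the lumber ledge above the hook, and leave the glue bottle, sanding block and tape measure where they are.

Things in the scene. Friction and masses are not known exactly. Their poses are not given: they have to be found in the camera images.
- hook_root (a point): Centre of the hook's hinge pin. The hook is a plain steel flat bar on an upright plywood tool board (300 mm wide, about 500 mm tall, fixed to the bench). This point lies 22 mm in front of the board's face, on the board's middle line. Its axes are fixed to the board: -x points out of the face at right angles, y along the hinge pin (level), z up. Two hinge cheeks, 28 mm apart over their outsides, reach 12 mm along the arm.
- hook (a joint): Angle of the hook's arm: 0 = folded up flat, pointing straight up along the board; 1.5 rad = folded fully out and down against its stop, nearly level, pointing out of the board. Stiff friction hinge (about 0.18 N m, some 3 N at the grip end), it stays where it is left. The arm turns about hook_root, outward and downward. The lip and the arm's upper side can be pushed down on with shut fingertips; the stop is rigid.
- hook_arm (a point): Point in the middle of the hook's arm, 55 mm from the hinge pin. It moves with the arm: z points along the arm to its free end, y along the hinge pin; x is towards the board when folded, up when folded out. The arm is 12 mm wide (along y), 8 mm thick, and ends 85 mm from the hinge pin; the last 8 mm carries a lip of the same width standing 14 mm from the arm's middle line in +x (so it points at the board when folded, up when out).
- stick_grip (a point): Wooden push stick, 22 mm thick (x), 190 mm tall (z), 0.13 to 0.24 kg, the same front and back. This point is in the middle of its head, 25 mm below its top end; the head is 34 mm wide (y) and 56 mm tall, the place to grip. Below the head is the 60 by 60 mm eye (30 mm to 90 mm below this grip point), below that a 40 mm wide stem. x runs along the hole, through the thickness; y across the width; z up.
- stick_hole (a point): Centre of the push stick's round through-hole, 33 mm diameter, 60 mm below stick_grip and 105 mm above the foot. The hole runs along x. Axes as stick_grip.
- stand: Dark wooden block fixed to the bench, 95 (x) by 100 (y) by 55 mm tall, origin at the centre of its underside. The stick stands upright in its slot, 43 mm deep (floor at 12 mm), with 2 to 3 mm play each side; it is drawn straight up.
- ledge: Lumber ledge fixed to the board above the hook: a timber 340 mm long parallel to the board, 32 mm deep, 25 mm thick, its underside 245 mm above hook_root. It covers 58 to 90 mm out from the board's face (36 to 68 mm out from hook_root), carried by two brackets 135 mm either side of the middle. A gripper pointing straight down over the hook hits it, so the tool has to lean outward from the board by some 35 to 45 degrees. Origin at the foot of the board; axes as hook_root.
- glue: White glue bottle with orange cap, 54 mm diameter, 115 mm tall, origin at the centre of its underside. Leave alone.
- sander: Cork and wood sanding block, 120 by 65 by 42 mm, origin at the centre of its underside. Leave alone.
- tape: Black tape measure, 70 by 35 by 60 mm, origin at the centre of its underside. Leave alone.
There are look-alikes about, which are no part of the job. There is more than one size of the part that bears stick_grip; the job needs the middle-sized.

How it is judged:
On the way, in this order (a step that is already met when the one before it is completed fails the run):
1. the hook is folded out to its stop (at least 1.4 rad) (value of joint hook above 1.4 rad), for 0.3 s.
2. the hook, through the stick's hole, carries at least 0.8 N of the stick while the fingers still hold it (contact force between stick and hook above 0.8 N and contact force between the fingers and stick above 1 N and z of stick_hole in the frame of hook_arm between -0.035 and 0.03 m and x of stick_hole in the frame of hook_arm between -0.025 and 0 m), for 0.1 s.
At the end, for the whole second after the job is handed in: Hook at 1.4 rad or more; the stick hangs on it, arm through its hole (hole centre 10 to 85 mm from the hinge along the arm, within 16 mm sideways, 0 to 25 mm below the arm's middle), upright within 0.3 rad and still (under 0.05 m/s, 0.6 rad/s) (value of joint hook above 1.4 rad and z of stick_hole in the frame of hook_arm between -0.045 and 0.03 m and y of stick_hole in the frame of hook_arm between -0.016 and 0.016 m and x of stick_hole in the frame of hook_arm between -0.025 and 0 m and angle between stick_hole's own z axis and vertical below 0.3 rad and linear speed of stick below 0.05 m/s and angular speed of stick below 0.6 rad/s); the robot touches nothing.
It fails at once if the stick is pressed on the hook with more than 25 N (contact force between stick and hook above 25 N).
It fails at once if the lumber ledge is bumped with more than 5 N (contact force between any of the arm, the fingers, stick and ledge above 5 N).
It fails at once if the glue bottle, sanding block or tape measure is moved more than 25 mm (distance of any of glue, sander, tape from where it was at the start of the episode above 0.025 m).
It also fails if it takes over 72 s, if anything falls off the work surface, if the arm or the gripper's body presses on something with over 40 N, if the wrist force passes 120 N, or if a joint passes its speed limit or range.

ROBOT

A 7-joint arm with a two-finger parallel gripper is mounted at the origin on the work surface. World frame = base frame: x ahead of the robot, y to its left, z up, the work surface at z = 0. Lengths are in m, angles in rad, forces in N, time in s.
With the tool pointing down it reaches from about 0.4 to 0.85 m from the base axis. Payload 10.4 kg.
Tool frame: the origin (TCP) lies at the very end of the fingers, on their centre line; the grasp point (between the pads) lies r.pinch_z behind it (r.pinch_z is the distance from the TCP to the grasp point, in m); z points along the fingers, x is the direction in which the jaws open and shut, and the axes are right-handed (so a half turn about z gives the same grasp; the last joint's range is limited). The gripper opens to 87 mm and grips with 3 to 60 N. Pads are 19 mm wide; open, the fingers measure 117 mm over their backs; the gripper's body (75 mm by 190 mm) begins 51 mm behind the grasp point.
Start: joints at [1.176, 0.332, -0.065, 1.46, 0.022, 1.35, -0.088], TCP at [0.227, -0.582, 0.223] pointing down, gripper open.
Joint ranges: [-2.6, 2.6], [-0.5, 2.12], [-1.47, 1.34], [0.16, 2.42], [-1.27, 4.41], [0.06, 2.06], [-2.6, 2.6]. Speed limits (rad/s): [2.22, 2.22, 2.79, 2.79, 3.14, 3.14, 3.14].

INTERFACE

Orientations are given as a unit quaternion [x, y, z, w].
In Python, from bench import r gives the robot as it stands.
- The arm moves only by the tool carry_out, never from a script. Its argument "increments" is text: rows parted by semicolons, each of 7 numbers parted by spaces: the turn, a rotation vector about the tool's x, y, z in degrees, then the shift along the tool's x, y, z in m, then the finger opening in m, from 0 to 0.087. A call has exactly 5 rows; each row is the pose to reach, as a shift and turn from the pose measured when the call began, along the tool's axes at that moment; what a row does not reach only later rows make up. A row lasts 1/8 s, in which the tool goes at most 62.5 mm and 10.7 degrees, less where a joint would pass 70% of its speed; a pose out of reach is approached as far as the arm can. A call with a gripper value outside its range is refused whole. The fingers move at their own pace and stop on an object; "squeeze" is the grip in N (left out, the last holds). Time passes only in rows, so rows that repeat a pose let the fingers close, or fill a call up. It gives the time, the measured TCP pose, the force and the opening at its end, in the units of the state.
- r.read_state(): the state, without advancing time (a new reading comes with each control period).
- r.camera(name): name is "scene" or "side" or "wrist"; returns (picture, depth): 384x512x3 uint8, blue, green, red; 384x512 float32, m along the optical axis (not along the pixel's ray), 0 where there is no reading.
- r.camera_model(name): a dict with "K" (3x3 intrinsics, pixels), "extrinsics" (4x4, takes a point from camera to world coordinates). Camera axes: x right, y down, z forward; pixel columns grow to the right and rows downward; lengths in m; the calibration is good to about 2 mm. A picture is of the moment at which its call begins: read the wrist's pose just before it. camera_model takes no time and is no camera call; for the wrist camera it gives the pose at the moment of the call.
- r.close_job(): hands the job in, once; it reports no verdict.
The state is a dict: "time": time; "joint_positions": joint angles; "joint_vel": joint speeds; "joint_torque": joint torques, N m; "ee_pos": TCP position; "eef_rot": TCP orientation; "ft_force": force on the tool from outside, world axes, zero at the start; "torque": the same for the moment, N m; "width": finger opening in m.
Only numpy, scipy, OpenCV 4.12 (cv2) and the standard library are available. Lean on these libraries where they do the work, as an engineer would, in place of code of your own. Each camera call takes 0.05 s, during which the arm holds its last target.

## Working session

There is one attempt and no reset: what is moved stays moved. The work goes in short steps, Python scripts to look and compute and a tool call to move; the robot and the scene stay as the last step left them, time stands still between calls to the robot, and variables do not carry over. Pictures are saved under pics/ and viewed, and the job is handed in when it is done.

Besides the shell and the picture viewer there is one more tool, called after "Call:" as name(argument=value, ...) on one line, values as JSON. carry_out: Moves the arm, as the interface text tells. Its arguments: {"type":"object","properties":{"increments":{"type":"string"},"squeeze":{"type":"number"}},"required":["increments"]}

```bash
mkdir -p pics; ls
python3 - <<'E'
from bench import r
import cv2,numpy as np
print(r.read_state(), r.pinch_z)
for n in ["scene","side","wrist"]:
    m=r.camera_model(n); print(n,np.round(m["K"],1).tolist(),np.round(m["extrinsics"],4).tolist())
    p,d=r.camera(n); cv2.imwrite(f"pics/{n}0.png",p); np.save(f"pics/{n}0.npy",d)
E
```

```text
pics
{'time': 0.0, 'joint_positions': array([ 1.17642049,  0.33288856, -0.06469839,  1.46093863,  0.02155272,
        1.34989159, -0.08852308]), 'joint_vel': array([-1.66995466e-03, -1.45524387e-03,  4.25371833e-04,  1.17494765e-03,
        7.67867450e-05, -3.38909867e-05,  3.55788858e-04]), 'joint_torque': array([-4.54349138e-04, -6.23246956e+01,  2.38558918e-02, -3.89909756e+01,
       -6.13306649e-02,  3.93581972e-02,  2.84239781e-05]), 'ee_pos': array([ 0.22691255, -0.58193899,  0.22174478]), 'eef_rot': array([ 8.25607871e-01, -5.64243856e-01, -5.97350043e-04, -3.95947298e-04]), 'ft_force': array([-0.20979277,  0.44845348,  0.16600174]), 'torque': array([ 0.01807507, -0.04549353,  0.02370363]), 'width': 0.08774166783205853} 0.0187
scene [[362.5, 0.0, 254.0], [0.0, 362.5, 194.5], [0.0, 0.0, 1.0]] [[-0.6634, 0.5404, -0.5176, 1.0329], [0.7481, 0.4937, -0.4434, 0.3792], [0.0159, -0.6813, -0.7318, 0.7854], [0.0, 0.0, 0.0, 1.0]]
side [[471.3, 0.0, 252.8], [0.0, 471.3, 195.3], [0.0, 0.0, 1.0]] [[-0.9443, -0.2262, 0.2389, 0.3202], [-0.3287, 0.617, -0.715, 0.8072], [0.0144, -0.7538, -0.657, 0.933], [0.0, 0.0, 0.0, 1.0]]
wrist [[331.0, 0.0, 254.8], [0.0, 331.0, 192.2], [0.0, 0.0, 1.0]] [[0.363, -0.9012, -0.237, 0.2921], [-0.9318, -0.3516, -0.0902, -0.5569], [-0.0021, 0.2536, -0.9673, 0.3832], [0.0, 0.0, 0.0, 1.0]]
```

View pics/scene0.png

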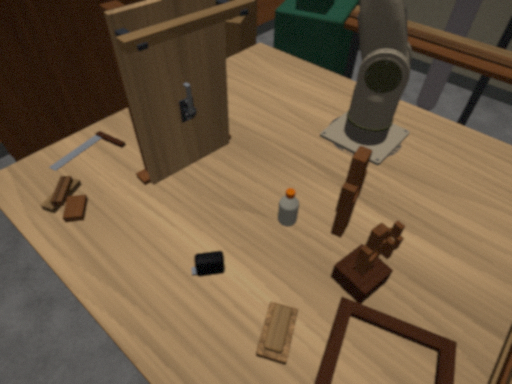

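View pics/side0.png

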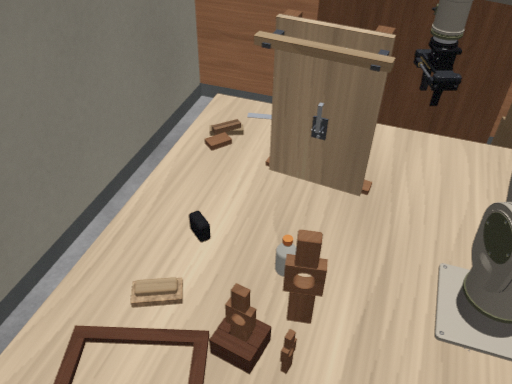

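View pics/wrist0.png

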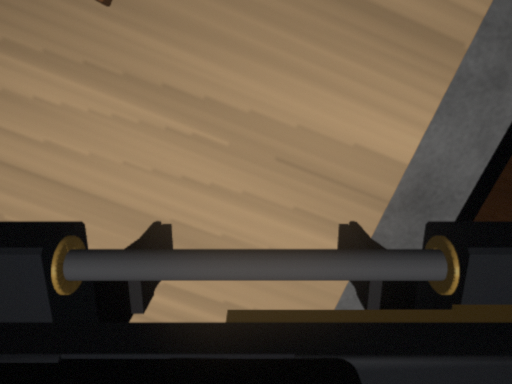

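The scene view shows the board's hook at about (187,103), the ledge above it, and the stand at (362,272) holding one stick. The large stick is at (350,190) and the small one is partly hidden at (393,237). In the side view the hook is at (320,118), the stand at (240,340) with its stick, the large stick at (305,280) and the small stick at (289,350). The wrist view shows only the bare bench. Next I convert pixels to points using depth.

```bash
cat > h.py <<'E'
import numpy as np, cv2
from scipy.spatial.transform import Rotation as R
def cloud(d,m):
    K=np.array(m["K"]);E=np.array(m["extrinsics"])
    v,u=np.indices(d.shape)
    P=np.stack([(u-K[0,2])/K[0,0]*d,(v-K[1,2])/K[1,1]*d,d],-1)
    W=P@E[:3,:3].T+E[:3,3]; W[d<=0]=np.nan
    return W
def ray(m,u,v):
    K=np.array(m["K"]);E=np.array(m["extrinsics"])
    q=E[:3,:3]@np.array([(u-K[0,2])/K[0,0],(v-K[1,2])/K[1,1],1]); return E[:3,3],q/np.linalg.norm(q)
def proj(m,X):
    K=np.array(m["K"]);E=np.array(m["extrinsics"])
    c=(np.asarray(X)-E[:3,3])@E[:3,:3]; return (c@K.T)[...,:2]/c[...,2:]
def tri(rays):
    A=0;b=0
    for o,q in rays:
        M=np.eye(3)-np.outer(q,q);A=A+M;b=b+M@o
    X=np.linalg.solve(A,b); return X,[np.linalg.norm(np.cross(X-o,q)) for o,q in rays]
E
python3 - <<'E'
from h import *
from bench import r
for n,pts in {"side":[(300,150),(340,160),(290,120),(360,130),(320,107),(320,118),(317,132),(238,296),(240,320),(309,240),(305,270),(290,240),(289,340),(215,345),(242,352),(157,290),(200,225),(320,45)],"scene":[(140,100),(210,60),(200,130),(187,90),(187,103),(383,235),(375,245),(355,270),(360,165),(288,205),(278,325),(209,262),(190,30)]}.items():
    m=r.camera_model(n); d=np.load(f"pics/{n}0.npy"); W=cloud(d,m)
    for u,v in pts: print(n,u,v,np.round(W[v,u],3))
    # board plane
    box=(slice(140,170),slice(285,365)) if n=="side" else (slice(60,150),slice(145,175))
    Q=W[box].reshape(-1,3);Q=Q[~np.isnan(Q[:,0])];Q=Q[(Q[:,2]>.05)]
    c=np.median(Q,0); 
    for _ in range(5):
        U,S,V=np.linalg.svd(Q-Q.mean(0),full_matrices=False); e=(Q-Q.mean(0))@V[2]; Q=Q[abs(e)<3*np.std(e)+1e-4]
    print(n,"plane",V[2],Q.mean(0),np.std(e),len(Q))
    p=cv2.imread(f"pics/{n}0.png")
    if n=="side":
        cv2.imwrite("pics/sideA.png",cv2.resize(p[220:384,190:350],None,fx=4.5/1.25,fy=4.5/1.25,interpolation=cv2.INTER_CUBIC))
        cv2.imwrite("pics/sideB.png",cv2.resize(p[10:200,240:400],None,fx=3,fy=3,interpolation=cv2.INTER_CUBIC))
    else:
        cv2.imwrite("pics/sceneA.png",cv2.resize(p[140:310,310:430],None,fx=3.5,fy=3.5,interpolation=cv2.INTER_CUBIC))
E
```

```text
side 300 150 [ 0.556 -0.337  0.107]
side 340 160 [ 0.432 -0.325  0.11 ]
side 290 120 [ 0.594 -0.34   0.202]
side 360 130 [ 0.392 -0.318  0.227]
side 320 107 [nan nan nan]
side 320 118 [ 0.503 -0.306  0.248]
side 317 132 [ 0.505 -0.302  0.204]
side 238 296 [0.519 0.29  0.194]
side 240 320 [0.519 0.279 0.1  ]
side 309 240 [0.416 0.172 0.269]
side 305 270 [0.415 0.177 0.186]
side 290 240 [0.481 0.038 0.113]
side 289 340 [0.409 0.304 0.123]
side 215 345 [0.559 0.322 0.049]
side 242 352 [0.499 0.322 0.056]
side 157 290 [0.742 0.233 0.044]
side 200 225 [0.728 0.018 0.062]
side 320 45 [ 0.516 -0.258  0.472]
side plane [ 0.09898696  0.99508759 -0.00150716] [ 0.47648359 -0.32791224  0.11815119] 0.0023474979552809447 2260
scene 140 100 [ 0.63  -0.343  0.285]
scene 210 60 [ 0.408 -0.324  0.314]
scene 200 130 [ 0.467 -0.327  0.112]
scene 187 90 [ 0.508 -0.31   0.273]
scene 187 103 [ 0.507 -0.32   0.228]
scene 383 235 [0.52  0.289 0.192]
scene 375 245 [0.533 0.285 0.167]
scene 355 270 [0.537 0.268 0.054]
scene 360 165 [0.439 0.171 0.257]
scene 288 205 [0.504 0.043 0.082]
scene 278 325 [0.753 0.215 0.042]
scene 209 262 [0.75  0.004 0.059]
scene 190 30 [ 0.531 -0.242  0.455]
scene plane [ 0.09723164  0.99526107 -0.00118937] [ 0.58113827 -0.33931766  0.24654336] 0.001320696466692875 2681
```

```bash
python3 -c "
import cv2,numpy as np
a=cv2.imread('pics/sideB.png');b=cv2.imread('pics/sceneA.png');print(a.shape,b.shape)"
```

```text
(570, 480, 3) (595, 420, 3)
```

View pics/sideA.png

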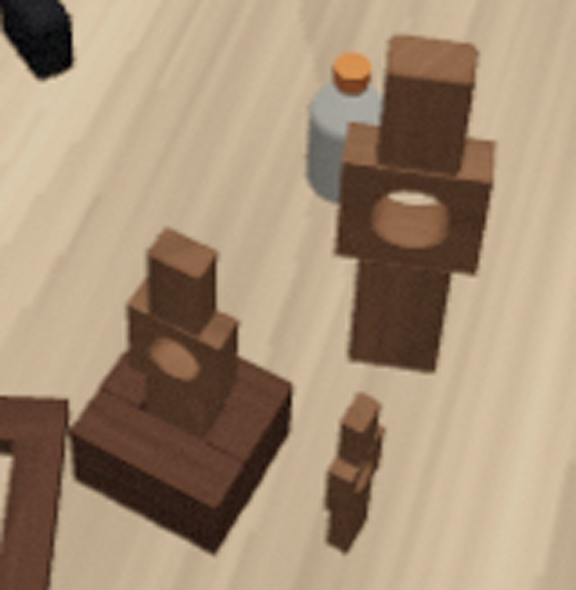

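View pics/sideB.png

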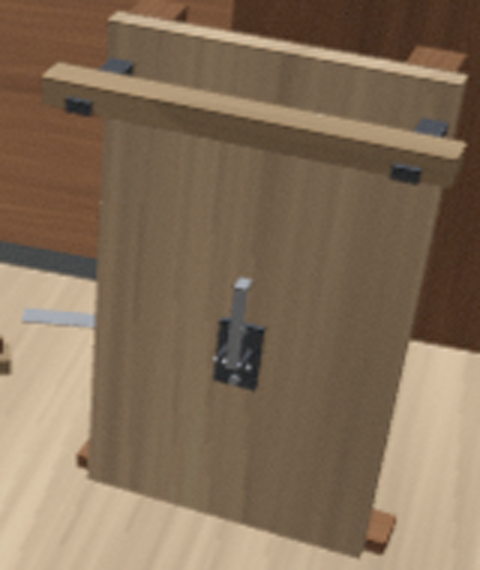

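View pics/sceneA.png

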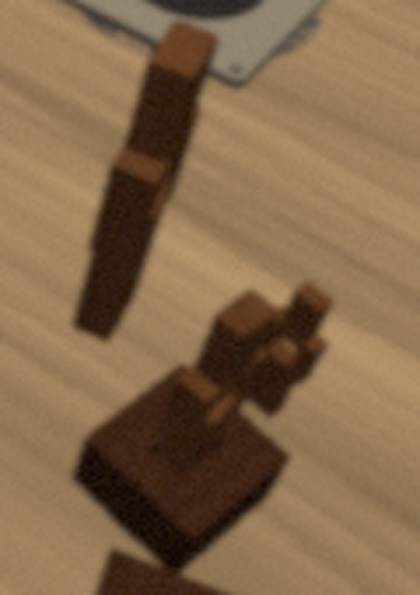

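Run:
```python
from h import *
from bench import r
C={}
for n in ["side","scene"]:
    m=r.camera_model(n); W=cloud(np.load(f"pics/{n}0.npy"),m).reshape(-1,3); W=W[~np.isnan(W[:,0])]; C[n]=W
    def sel(lo,hi): return W[np.all((W>lo)&(W<hi),1)]
    # stick-in-stand head top, eye shoulder, stand top
    def rect(Q,name):
        if len(Q)<8: print(n,name,len(Q)); return
        c,s,a=cv2.minAreaRect((Q[:,:2]*1000).astype(np.float32)); print(n,name,len(Q),"c",np.round(c,1),"s",np.round(s,1),"a",round(a,1),"z",np.round(np.percentile(Q[:,2],[5,50,95]),3))
    A=sel([.46,.22,.06],[.60,.36,.3]); print(n,"stick zmax",np.sort(A[:,2])[-5:].round(3))
    rect(sel([.46,.22,.195],[.60,.36,.3]),"headtop")
    rect(sel([.46,.22,.16],[.60,.36,.3]),"head")
    rect(sel([.46,.22,.085],[.60,.36,.14]),"eye")
    rect(sel([.44,.18,.045],[.64,.38,.06]),"standtop")
    rect(sel([.36,.10,.2],[.46,.22,.4]),"big"); 
    B=sel([.36,.10,.2],[.46,.22,.4]); print("big zmax",np.sort(B[:,2])[-5:].round(3))
    S=sel([.36,.26,.05],[.44,.36,.3]); print("small",S.min(0),S.max(0))
    # face planes of stick
    for nm,Q in (("eyepts",sel([.46,.22,.075],[.60,.36,.14])),("headpts",sel([.46,.22,.15],[.60,.36,.19]))):
        # ransac vertical lines in xy
        P=Q[:,:2]; best=None; rng=np.random.default_rng(0)
        for k in range(2):
            if len(P)<10: break
            bi=0
            for _ in range(400):
                i,j=rng.choice(len(P),2,False); t=P[j]-P[i]; L=np.linalg.norm(t)
                if L<.008: continue
                e=abs((P-P[i])@np.array([-t[1],t[0]])/L); 
                if (e<.002).sum()>bi: bi=(e<.002).sum(); inl=e<.002
            I=P[inl]; u=np.linalg.svd(I-I.mean(0))[2][0]; pr=(I-I.mean(0))@u
            print(n,nm,"line",bi,len(P),"dir deg",np.degrees(np.arctan2(u[1],u[0])).round(1),"mean",I.mean(0).round(4),"len",np.ptp(pr).round(4)); P=P[~inl]
```

```text
side stick zmax [0.204 0.205 0.205 0.205 0.205]
side headtop 191 c [518.8 280.5] s [23.8 34.4] a 83.4 z [0.196 0.201 0.204]
side head 398 c [518.7 280.3] s [24.5 34.5] a 78.3 z [0.163 0.193 0.203]
side eye 469 c [519.1 280.9] s [24.2 61. ] a 80.7 z [0.089 0.105 0.137]
side standtop 1372 c [510.6 248.8] s [166.5 103.4] a 76.3 z [0.049 0.055 0.058]
side big 860 c [417.7 163.3] s [48.6 33.7] a 9.3 z [0.205 0.252 0.273]
big zmax [0.274 0.274 0.274 0.274 0.274]
small [0.39964286 0.27522817 0.05084216] [0.42243405 0.31655573 0.13030153]
side eyepts line 348 513 dir deg 169.8 mean [0.5203 0.2905] len 0.0607
side eyepts line 71 165 dir deg 80.1 mean [0.4896 0.2836] len 0.0196
side headpts line 172 232 dir deg 170.1 mean [0.5199 0.2905] len 0.0399
side headpts line 56 60 dir deg 79.5 mean [0.5028 0.2831] len 0.0164
scene stick zmax [0.204 0.204 0.204 0.204 0.204]
scene headtop 165 c [517.6 279.7] s [22.5 35.9] a 75.2 z [0.196 0.201 0.203]
scene head 330 c [517.3 278.9] s [23.  35.7] a 80.6 z [0.164 0.195 0.203]
scene eye 296 c [521.3 287.7] s [21.4 64.6] a 60.7 z [0.089 0.11  0.138]
scene standtop 1231 c [510. 248.] s [161.3 104.4] a 77.8 z [0.049 0.055 0.057]
scene big 602 c [417.1 161.3] s [50.2 31.7] a 8.7 z [0.205 0.254 0.273]
big zmax [0.274 0.274 0.274 0.274 0.274]
small [0.39759187 0.27465234 0.05016235] [0.42156701 0.31402363 0.12963546]
scene eyepts line 168 314 dir deg -11.1 mean [0.522  0.2884] len 0.0617
scene eyepts line 119 146 dir deg 79.4 mean [0.5454 0.2717] len 0.0225
scene headpts line 123 187 dir deg 81.6 mean [0.5328 0.2769] len 0.022
scene headpts line 63 64 dir deg -11.0 mean [0.5193 0.2894] len 0.0336
```

Run:
```python
from h import *
from bench import r
n0=np.array([.0981,.9952,0]);n0/=np.linalg.norm(n0); t=np.array([n0[1],-n0[0],0])  # t = hook y
for n in ["side","scene"]:
    m=r.camera_model(n); p=cv2.imread(f"pics/{n}0.png")
    W=cloud(np.load(f"pics/{n}0.npy"),m); F=W.reshape(-1,3)
    o=np.stack([W@t,W@n0,W[...,2]],-1)
    O=o.reshape(-1,3);ok=~np.isnan(O[:,0])
    f=O[ok&(O[:,2]>.05)&(O[:,2]<.35)&(O[:,0]>.3)&(O[:,0]<.75)&(abs(O[:,1]+.28)<.02)]
    yb=np.median(f[:,1]);print(n,"face offs",yb)
    b=f[abs(f[:,1]-yb)<.004]
    for z in (.1,.14,.3,.33):
        q=b[abs(b[:,2]-z)<.01]; print(" z",z,"edges",q[:,0].min().round(4),q[:,0].max().round(4),((q[:,0].min()+q[:,0].max())/2).round(4))
    h=O[ok&(O[:,1]>yb+.012)&(O[:,1]<yb+.05)&(O[:,2]>.1)&(O[:,2]<.36)&(abs(O[:,0]-.53)<.06)]
    print(" hook pts",len(h),"t",np.percentile(h[:,0],[2,50,98]).round(4),"out",np.percentile(h[:,1]-yb,[5,50,95]).round(4),"z",h[:,2].min().round(4),h[:,2].max().round(4))
    for z in np.arange(.15,.32,.01):
        q=h[abs(h[:,2]-z)<.005]
        if len(q): print("  ",z.round(3),len(q),q[:,0].min().round(4),q[:,0].max().round(4),np.median(q[:,1]-yb).round(4))
    L=O[ok&(O[:,1]>yb+.04)&(O[:,1]<yb+.12)&(O[:,2]>.4)&(abs(O[:,0]-.53)<.2)]
    print(" ledge",np.percentile(L,[1,99],axis=0).round(3), (np.percentile(L[:,1],[1,99])-yb).round(3))
p=cv2.imread("pics/side0.png"); cv2.imwrite("pics/hs.png",cv2.resize(p[90:150,290:350],None,fx=9,fy=9,interpolation=cv2.INTER_CUBIC))
p=cv2.imread("pics/scene0.png"); cv2.imwrite("pics/hc.png",cv2.resize(p[70:130,155:215],None,fx=9,fy=9,interpolation=cv2.INTER_CUBIC))
```

```text
side face offs -0.27954570239117216
 z 0.1 edges 0.3866 0.685 0.5358
 z 0.14 edges 0.3855 0.6859 0.5357
 z 0.3 edges 0.3859 0.6837 0.5348
 z 0.33 edges 0.3854 0.6852 0.5353
 hook pts 186 t [0.5217 0.5348 0.5483] out [0.0165 0.0259 0.0295] z 0.1766 0.289
   0.18 1 0.5379 0.5379 0.0133
   0.19 5 0.5224 0.5479 0.0257
   0.2 23 0.5197 0.5508 0.0265
   0.21 37 0.5195 0.5522 0.0247
   0.22 18 0.5289 0.5438 0.0257
   0.23 13 0.529 0.5404 0.0256
   0.24 15 0.5295 0.54 0.0263
   0.25 14 0.5301 0.5416 0.0261
   0.26 14 0.5295 0.5393 0.0264
   0.27 16 0.529 0.5412 0.026
   0.28 16 0.5297 0.5423 0.0265
   0.29 14 0.5289 0.5403 0.0214
 ledge [[ 0.367 -0.219  0.448]
 [ 0.7   -0.183  0.474]] [0.061 0.096]
scene face offs -0.28054712804478227
 z 0.1 edges 0.3862 0.6832 0.5347
 z 0.14 edges 0.3838 0.683 0.5334
 z 0.3 edges 0.3811 0.6845 0.5328
 z 0.33 edges 0.3847 0.6838 0.5342
 hook pts 206 t [0.5209 0.5358 0.5477] out [0.015  0.0259 0.029 ] z 0.1931 0.2897
   0.19 3 0.5206 0.5452 0.0252
   0.2 26 0.519 0.548 0.0255
   0.21 43 0.5192 0.5506 0.0249
   0.22 16 0.5252 0.5397 0.0261
   0.23 17 0.5297 0.5397 0.0265
   0.24 16 0.5265 0.5387 0.026
   0.25 15 0.5293 0.5386 0.0255
   0.26 16 0.5287 0.5387 0.0267
   0.27 16 0.5278 0.5396 0.0268
   0.28 19 0.5282 0.539 0.0267
   0.29 19 0.5259 0.5397 0.023
 ledge [[ 0.371 -0.22   0.449]
 [ 0.703 -0.185  0.474]] [0.061 0.096]
```

View pics/hs.png

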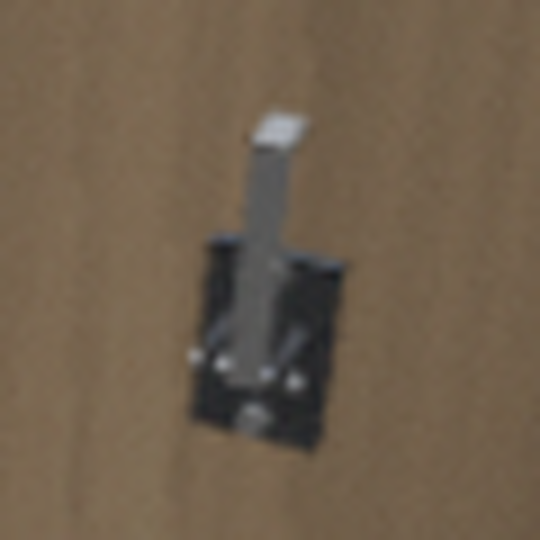

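View pics/hc.png

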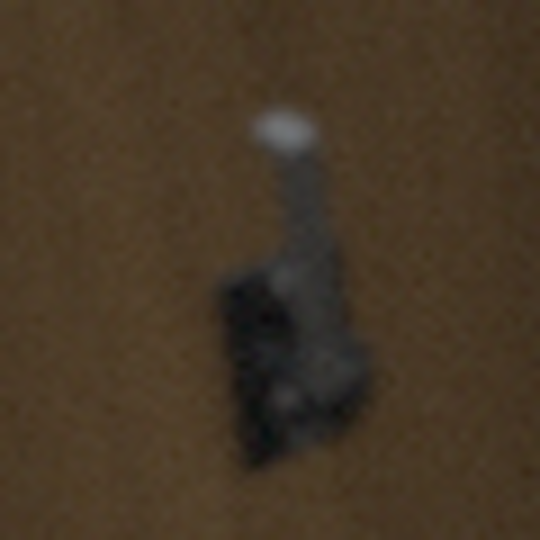

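The stick in the stand measures 61 mm across the eye, a 34 mm head and a top at z=0.202, so it is the middle one. The board, arm and ledge give hinge ≈ (0.507, -0.309, 0.204), and the lip top at 0.289 and the ledge underside at 0.449 agree with that. The start pose is behind the board, so I will rise and go over the top.

```bash
cat >> h.py <<'E'
n=np.array([.0981,.9952,0]);n/=np.linalg.norm(n); t=np.array([n[1],-n[0],0]); up=np.array([0,0,1.])
hinge=np.array([.5066,-.3092,.204])
def leanR(deg,nn=n):
    a=np.radians(deg); nn=np.array(nn)/np.linalg.norm(nn); tt=np.array([nn[1],-nn[0],0])
    z=-nn*np.sin(a)-up*np.cos(a); return R.from_matrix(np.stack([tt,np.cross(z,tt),z],1))
def show(s):
    q=R.from_quat(s["eef_rot"]); print("t %.2f"%s["time"],"tcp",s["ee_pos"].round(4),"tz",q.as_matrix()[:,2].round(3),"tx",q.as_matrix()[:,0].round(3),"F",s["ft_force"].round(2),"T",s["torque"].round(2),"w",s["width"].round(4)); print("J",s["joint_positions"].round(2))
    g=s["ee_pos"]-.0187*q.as_matrix()[:,2]; print("grasp rel hinge t,n,z mm",((g-hinge)@np.stack([t,n,up],1)*1000).round(1))
def go(s,pos,rot,label=""):
    q=R.from_quat(s["eef_rot"]); rv=np.degrees((q.inv()*rot).as_rotvec()); sh=q.inv().apply(np.asarray(pos)-s["ee_pos"])
    print(label,"turn",rv.round(1),"(%.1f)"%np.linalg.norm(rv),"shift",sh.round(4),"(%.3f)"%np.linalg.norm(sh))
E
python3 - <<'E'
from h import *
from bench import r
s=r.read_state(); show(s)
go(s,[.17,-.46,.62],leanR(0),"up")
E
```

```text
Traceback (most recent call last):
  File "h.py", line 26, in show
    q=R.from_quat(s["eef_rot"]); print("t %.2f"%s["time"],"tcp",s["ee_pos"].round(4),"tz",q.as_matrix()[:,2].round(3),"tx",q.as_matrix()[:,0].round(3),"F",s["ft_force"].round(2),"T",s["torque"].round(2),"w",s["width"].round(4)); print("J",s["joint_positions"].round(2))
                                                                                                                                                                                                               ^^^^^^^^^^^^^^^^
AttributeError: 'float' object has no attribute 'round'
```

Call:
carry_out(increments="0 0 0 0 0 -0.06 0.06; 0 0 0 -0.01 0 -0.12 0.06; 0 0 0 -0.03 0 -0.18 0.06; 0 0 0 -0.05 0 -0.24 0.06; 0 0 0 -0.07 0 -0.30 0.06")

```text
time: 0.78
ee_pos: [0.2015, -0.5168, 0.5218]
eef_rot: [0.826, -0.564, -0.0, -0.0]
ft_force: [0.6, -1.6, 0.1]
width: 0.0605
```

```bash
sed -i 's/s\["width"\].round(4)/round(float(s["width"]),4)/' h.py
python3 - <<'E'
from h import *
from bench import r
s=r.read_state(); show(s)
go(s,[.19,-.48,.63],R.from_quat(s["eef_rot"]),"up")
go(s,[.36,-.30,.63],leanR(0),"mid")
go(s,[.47,-.05,.60],leanR(0),"mid2")
E
```

```text
t 0.78 tcp [ 0.2015 -0.5168  0.5218] tz [-0.     0.001 -1.   ] tx [ 0.363 -0.932 -0.001] F [ 0.55 -1.64  0.1 ] T [-0.09  0.01  0.  ] w 0.0605
J [ 1.15  0.22 -0.05  0.98  0.01  1.94 -0.09]
grasp rel hinge t,n,z mm [-283.3 -236.6  336.5]
up turn [0. 0. 0.] (0.0) shift [-0.0386 -0.0027 -0.1082] (0.115)
mid turn [ -0.    0.1 -63.1] (63.1) shift [-0.1445 -0.2265 -0.1081] (0.290)
mid2 turn [ -0.    0.1 -63.1] (63.1) shift [-0.3375 -0.4198 -0.0779] (0.544)
```

Call:
carry_out(increments="0 0 0 0.02 0 -0.03 0.06; 0 0 -10 0.05 -0.03 -0.06 0.06; 0 0 -20 0.05 -0.09 -0.07 0.06; 0 0 -30 0.03 -0.15 -0.07 0.06; 0 0 -40 0.01 -0.21 -0.07 0.06")

```text
time: 1.4
ee_pos: [0.3797, -0.4568, 0.5682]
eef_rot: [0.965, -0.261, 0.01, 0.007]
ft_force: [0.8, -1.0, 0.2]
width: 0.0601
```

Run:
```python
from h import *
from bench import r
s=r.read_state(); show(s)
go(s,[.53,-.15,.57],leanR(0),"mid")
go(s,[.53,0,.50],leanR(30),"mid2")
```

```text
t 1.40 tcp [ 0.3797 -0.4568  0.5682] tz [ 0.015 -0.019 -1.   ] tx [ 0.863 -0.504  0.023] F [ 0.8  -1.01  0.2 ] T [-0.04 -0.07  0.03] w 0.0601
J [ 0.61  0.36  0.36  0.71 -0.14  2.06  0.34]
grasp rel hinge t,n,z mm [-112.2 -159.1  382.9]
mid turn [  0.8  -1.2 -24.7] (24.7) shift [-0.0249 -0.3407 -0.0052] (0.342)
mid2 turn [-28.8   5.3 -24.4] (38.1) shift [-0.1022 -0.4708  0.062 ] (0.486)
```

Call:
carry_out(increments="0 0 -5 0 -0.06 0 0.06; 0 0 -10 0 -0.12 0 0.06; 0 0 -15 -0.01 -0.18 0 0.06; 0 0 -20 -0.02 -0.24 0 0.06; 0 0 -25 -0.03 -0.30 0 0.06")

```text
time: 2.02
ee_pos: [0.5055, -0.1807, 0.5649]
eef_rot: [0.999, -0.045, 0.008, 0.009]
ft_force: [0.5, -0.5, -0.3]
width: 0.06
```

Run:
```python
from h import *
from bench import r
s=r.read_state(); show(s)
for d in (30,40):
  G=hinge+.2*n+.2*up; R0=leanR(d); go(s,G+.0187*R0.as_matrix()[:,2],R0,"W1 lean%d"%d)
```

```text
t 2.02 tcp [ 0.5055 -0.1807  0.5649] tz [ 0.015 -0.019 -1.   ] tx [ 0.996 -0.089  0.017] F [ 0.47 -0.48 -0.27] T [-0.03 -0.14 -0.02] w 0.06
J [ 0.15  0.2   0.14  0.91 -0.02  2.01  0.19]
grasp rel hinge t,n,z mm [-14.  128.1 379.6]
W1 lean30 turn [-29.   -1.1   0.2] (29.0) shift [ 0.0113 -0.0658  0.1762] (0.188)
W1 lean40 turn [-39.   -1.1   0.1] (39.0) shift [ 0.0113 -0.0631  0.1744] (0.186)
```

Call:
carry_out(increments="-8 0 0 0 -0.05 0.02 0.05; -16 0 0 0 -0.07 0.06 0.05; -24 -1 0 0.01 -0.08 0.10 0.05; -32 -1 0 0.01 -0.07 0.14 0.05; -39 -1 0 0.011 -0.063 0.174 0.05")

```text
time: 2.65
ee_pos: [0.5247, -0.1218, 0.3886]
eef_rot: [0.938, -0.044, -0.016, 0.344]
ft_force: [-0.1, -0.6, -1.6]
width: 0.0499
```

Run:
```python
from h import *
from bench import r
s=r.read_state(); show(s)
m=r.camera_model("wrist");p,d=r.camera("wrist"); cv2.imwrite("pics/w1.png",p); np.save("pics/w1.npy",d)
p,d=r.camera("side"); cv2.imwrite("pics/s1.png",p)
print(proj(m,hinge),proj(m,hinge+.085*up))
s=r.read_state()
for d in (40,):
  G=hinge+.004*n+.074*up; R0=leanR(d); T=G+.0187*R0.as_matrix()[:,2]
  go(s,T-.1*R0.as_matrix()[:,2],R0,"pre"); go(s,T,R0,"grasp")
```

```text
t 2.65 tcp [ 0.5247 -0.1218  0.3886] tz [-0.06  -0.643 -0.763] tx [ 0.996 -0.093  0.   ] F [-0.08 -0.57 -1.63] T [ 0.78 -0.09 -0.01] w 0.0499
J [-0.23  0.15 -0.05  1.51  0.66  1.73 -0.35]
grasp rel hinge t,n,z mm [ -0.5 200.4 198.9]
[253.95180972 179.9774434 ] [253.7985604  238.13150946]
pre turn [0.2 0.1 0.7] (0.7) shift [0.001  0.0732 0.12  ] (0.141)
grasp turn [0.2 0.1 0.7] (0.7) shift [0.0013 0.0728 0.22  ] (0.232)
```

View pics/w1.png

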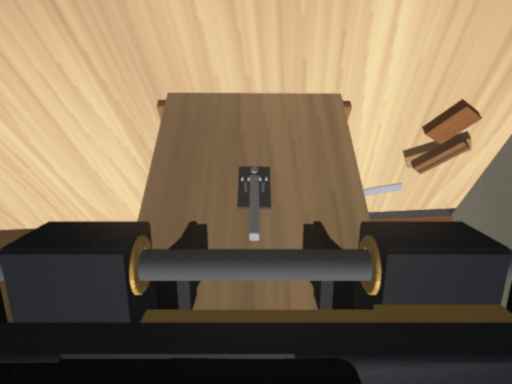

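View pics/s1.png

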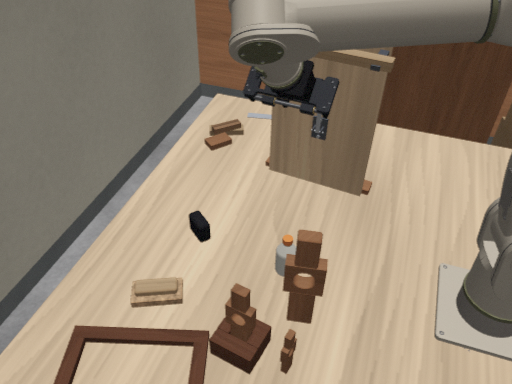

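The wrist view shows the hinge at about (254,180) and the lip at (254,237). My projected points fall at (254,180) and (254,238), so the hinge estimate holds. I approach the arm now.

Call:
carry_out(increments="0 0 0.7 0.001 0.03 0.03 0.05; 0 0 0.7 0.001 0.06 0.07 0.05; 0 0 0.7 0.001 0.073 0.12 0.05; 0 0 0.7 0.001 0.073 0.14 0.05; 0 0 0.7 0.001 0.073 0.16 0.05")

```text
time: 3.38
ee_pos: [0.5095, -0.2803, 0.3115]
eef_rot: [0.938, -0.049, -0.017, 0.342]
ft_force: [-0.1, 0.5, 0.6]
width: 0.0499
```

Run:
```python
from h import *
from bench import r
s=r.read_state(); show(s)
p,d=r.camera("wrist"); cv2.imwrite("pics/w2.png",p)
G=hinge+.004*n+.074*up; R0=leanR(40); T=G+.0187*R0.as_matrix()[:,2]
go(s,T,R0,"grasp")
```

```text
t 3.38 tcp [ 0.5095 -0.2803  0.3115] tz [-0.065 -0.64  -0.765] tx [ 0.995 -0.103  0.002] F [-0.13  0.46  0.59] T [ 0.82 -0.13 -0.09] w 0.0499
J [-0.05  0.13  0.08  1.7   0.7   1.43 -0.22]
grasp rel hinge t,n,z mm [1.000e-01 4.110e+01 1.218e+02]
grasp turn [ 0.1  0.1 -0.3] (0.3) shift [ 0.     -0.0024  0.0604] (0.060)
```

View pics/w2.png

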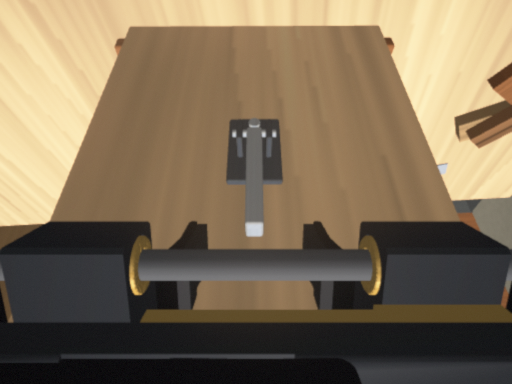

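The arm, with its lip at (254,228), is centred between the fingers. I advance and then grip.

Call:
carry_out(increments="0 0 0 0 -0.001 0.015 0.05; 0 0 0 0 -0.002 0.03 0.05; 0 0 0 0 -0.002 0.045 0.05; 0 0 0 0 -0.002 0.06 0.05; 0 0 0 0 -0.002 0.06 0.03")

```text
time: 4.05
ee_pos: [0.5036, -0.3195, 0.2614]
eef_rot: [0.938, -0.049, -0.019, 0.342]
ft_force: [0.9, 0.3, -0.2]
width: 0.0459
```

Call:
carry_out(increments="0 0 0 0 0 0 0.02; 0 0 0 0 0 0 0.012; 0 0 0 0 0 0 0.005; 0 0 0 0 0 0 0.005; 0 0 0 0 0 0 0.005", squeeze=12)

```text
time: 4.68
ee_pos: [0.5049, -0.3192, 0.2617]
eef_rot: [0.938, -0.049, -0.018, 0.342]
ft_force: [4.9, -1.2, -1.4]
width: 0.0117
```

Run:
```python
from h import *
from bench import r
s=r.read_state(); show(s)
q=R.from_quat(s["eef_rot"]); g=s["ee_pos"]-.0187*q.as_matrix()[:,2]-hinge
a0=np.arctan2(g@n,g@up); L=np.hypot(g@n,g@up); print("phi0",a0,"L",L)
for a in np.arange(.1,1.66,.1):
    ang=a0+a; dP=L*((np.sin(ang)-np.sin(a0))*n+(np.cos(ang)-np.cos(a0))*up)
    print(round(a,2),q.inv().apply(dP).round(4))
```

```text
t 4.67 tcp [ 0.5049 -0.3192  0.2617] tz [-0.067 -0.64  -0.765] tx [ 0.995 -0.104 -0.   ] F [ 4.91 -1.16 -1.37] T [ 0.69 -1.02  0.72] w 0.0117
J [-0.01  0.17  0.11  1.76  0.71  1.3  -0.23]
grasp rel hinge t,n,z mm [-0.7  1.9 72. ]
phi0 0.026790023859396536 L 0.07201551488246838
0.1 [-0.     -0.0058 -0.0042]
0.2 [-0.0001 -0.0121 -0.0078]
0.3 [-0.0001 -0.0186 -0.0107]
0.4 [-0.0002 -0.0255 -0.013 ]
0.5 [-0.0002 -0.0325 -0.0146]
0.6 [-0.0002 -0.0396 -0.0155]
0.7 [-0.0003 -0.0468 -0.0157]
0.8 [-0.0003 -0.054  -0.0151]
0.9 [-0.0003 -0.0611 -0.0139]
1.0 [-0.0004 -0.068  -0.0119]
1.1 [-0.0004 -0.0747 -0.0092]
1.2 [-0.0004 -0.0811 -0.0059]
1.3 [-0.0004 -0.0871 -0.002 ]
1.4 [-0.0004 -0.0928  0.0025]
1.5 [-0.0004 -0.0979  0.0076]
1.6 [-0.0004 -0.1025  0.0131]
```

Call:
carry_out(increments="0 0 0 0 -0.006 -0.004 0.005; 0 0 0 0 -0.012 -0.008 0.005; 0 0 0 0 -0.019 -0.011 0.005; 0 0 0 0 -0.025 -0.013 0.005; 0 0 0 0 -0.032 -0.0145 0.005")

```text
time: 5.3
ee_pos: [0.5084, -0.2856, 0.2526]
eef_rot: [0.938, -0.049, -0.018, 0.343]
ft_force: [-0.3, -3.1, 3.0]
width: 0.0121
```

```bash
cat > arc.py <<'E'
from h import *
from bench import r
s=r.read_state(); show(s)
q=R.from_quat(s["eef_rot"]); g=s["ee_pos"]-.0187*q.as_matrix()[:,2]-hinge
a0=np.arctan2(g@n,g@up); L=np.hypot(g@n,g@up); print("phi0",a0,"L",L)
for ang in np.arange(.5,1.61,.1):
    dP=.072*(np.sin(ang)*n+np.cos(ang)*up)-g
    print(round(ang,2),q.inv().apply(dP).round(4))
E
python3 arc.py;  python3 - <<'E'
from bench import r
import cv2
p,d=r.camera("wrist"); cv2.imwrite("pics/w3.png",p)
E
```

```text
t 5.30 tcp [ 0.5084 -0.2856  0.2526] tz [-0.067 -0.641 -0.765] tx [ 0.995 -0.105  0.   ] F [-0.32 -3.07  3.05] T [-0.43 -0.05 -0.02] w 0.0121
J [-0.04  0.17  0.08  1.78  0.71  1.33 -0.3 ]
grasp rel hinge t,n,z mm [-0.5 35.8 62.9]
phi0 0.5171019142981256 L 0.07234188447399709
0.5 [0.0005 0.0011 0.0006]
0.6 [ 0.0004 -0.006  -0.0005]
0.7 [ 0.0004 -0.0132 -0.0009]
0.8 [ 0.0004 -0.0203 -0.0005]
0.9 [ 0.0003 -0.0275  0.0006]
1.0 [ 0.0003 -0.0344  0.0023]
1.1 [ 0.0003 -0.0412  0.0048]
1.2 [ 0.0002 -0.0477  0.0079]
1.3 [ 0.0002 -0.0538  0.0117]
1.4 [ 0.0002 -0.0595  0.016 ]
1.5 [ 0.0002 -0.0648  0.0209]
1.6 [ 0.0002 -0.0696  0.0264]
```

View pics/w3.png

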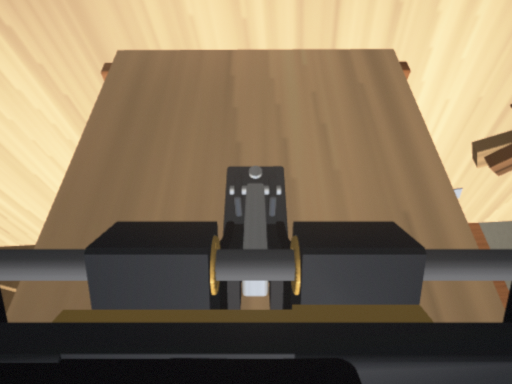

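The fingers at (255,265) hold the arm and it is turning out as planned, so I continue the arc.

Call:
carry_out(increments="0 0 0 0 -0.006 -0.0005 0.005; 0 0 0 0 -0.013 -0.001 0.005; 0 0 0 0 -0.020 -0.0005 0.005; 0 0 0 0 -0.0275 0.0006 0.005; 0 0 0 0 -0.034 0.0023 0.005")

```text
time: 5.98
ee_pos: [0.5111, -0.2594, 0.2277]
eef_rot: [0.938, -0.048, -0.018, 0.342]
ft_force: [-1.9, -1.8, 4.6]
width: 0.0117
```

```bash
python3 arc.py
```

```text
t 5.97 tcp [ 0.5111 -0.2594  0.2277] tz [-0.067 -0.64  -0.765] tx [ 0.995 -0.103 -0.001] F [-1.89 -1.79  4.64] T [-0.19  0.15 -0.14] w 0.0117
J [-0.07  0.19  0.06  1.8   0.71  1.32 -0.36]
grasp rel hinge t,n,z mm [-0.3 62.  38. ]
phi0 1.020954342189396 L 0.07273006298420401
0.5 [ 0.0004  0.0372 -0.0016]
0.6 [ 0.0004  0.0301 -0.0026]
0.7 [ 0.0004  0.0229 -0.003 ]
0.8 [ 0.0004  0.0158 -0.0026]
0.9 [ 0.0004  0.0086 -0.0016]
1.0 [0.0003 0.0017 0.0002]
1.1 [ 0.0003 -0.0051  0.0027]
1.2 [ 0.0003 -0.0116  0.0058]
1.3 [ 0.0003 -0.0177  0.0096]
1.4 [ 0.0003 -0.0234  0.014 ]
1.5 [ 0.0003 -0.0287  0.0189]
1.6 [ 0.0003 -0.0334  0.0243]
```

Call:
carry_out(increments="0 0 0 0 -0.006 0.003 0.005; 0 0 0 0 -0.012 0.006 0.005; 0 0 0 0 -0.018 0.010 0.005; 0 0 0 0 -0.0234 0.014 0.005; 0 0 0 0 -0.0287 0.019 0.005")

```text
time: 6.6
ee_pos: [0.5121, -0.2491, 0.194]
eef_rot: [0.938, -0.048, -0.018, 0.342]
ft_force: [-2.7, 2.8, 4.3]
width: 0.0117
```

```bash
python3 arc.py|grep -v "^0"
```

```text
t 6.60 tcp [ 0.5121 -0.2491  0.194 ] tz [-0.067 -0.64  -0.766] tx [ 0.995 -0.103 -0.001] F [-2.67  2.8   4.26] T [ 0.51  0.18 -0.29] w 0.0117
J [-0.09  0.23  0.05  1.84  0.72  1.28 -0.42]
grasp rel hinge t,n,z mm [-0.3 72.4  4.3]
phi0 1.5112258847847422 L 0.07248057360148638
1.0 [ 0.0003  0.0313 -0.0189]
1.1 [ 0.0003  0.0245 -0.0164]
1.2 [ 0.0003  0.018  -0.0133]
1.3 [ 0.0003  0.0119 -0.0095]
1.4 [ 0.0003  0.0062 -0.0052]
1.5 [ 0.0003  0.0009 -0.0003]
1.6 [ 0.0003 -0.0038  0.0052]
```

Call:
carry_out(increments="0 0 0 0 -0.002 0.003 0.005; 0 0 0 0 -0.003 0.004 0.005; 0 0 0 0 -0.004 0.005 0.005; 0 0 0 0 -0.004 0.005 0.005; 0 0 0 0 -0.004 0.005 0.005")

```text
time: 7.22
ee_pos: [0.5123, -0.2494, 0.1889]
eef_rot: [0.938, -0.049, -0.018, 0.342]
ft_force: [-6.4, 5.8, 16.4]
width: 0.0117
```

```bash
python3 arc.py|head -4;  python3 - <<'E'
from bench import r
import cv2
p,d=r.camera("wrist"); cv2.imwrite("pics/w4.png",p)
E
```

```text
t 7.22 tcp [ 0.5123 -0.2494  0.1889] tz [-0.067 -0.641 -0.765] tx [ 0.995 -0.103 -0.   ] F [-6.38  5.79 16.38] T [-0.58  1.19 -1.04] w 0.0117
J [-0.09  0.24  0.05  1.84  0.72  1.27 -0.43]
grasp rel hinge t,n,z mm [-0.2 72.2 -0.8]
phi0 1.5816954996457695 L 0.0721657369652662
```

View pics/w4.png

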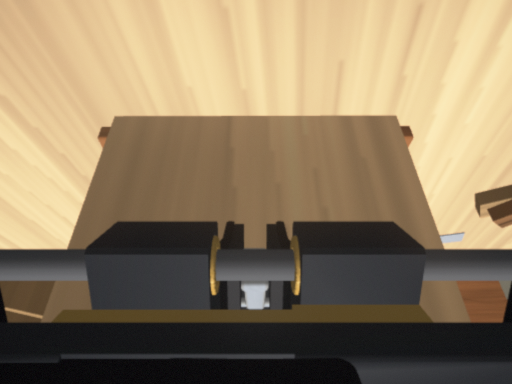

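16 N upward shows the arm is on its stop; the wrist view shows the lip at (255,293) between the tips. I open in place and back off along the tool.

Call:
carry_out(increments="0 0 0 0 0 0 0.03; 0 0 0 0 0 0 0.05; 0 0 0 0 0 0 0.05; 0 0 0 0 0 -0.02 0.05; 0 0 0 0 0 -0.05 0.05")

```text
time: 7.9
ee_pos: [0.5149, -0.2175, 0.2268]
eef_rot: [0.938, -0.049, -0.019, 0.342]
ft_force: [-0.4, -0.7, -0.0]
width: 0.0479
```

Call:
carry_out(increments="0 0 0 0 0 -0.05 0.05; 0 0 0 0 -0.01 -0.10 0.05; 0 0 0 0 -0.03 -0.15 0.06; 0 0 0 0 -0.05 -0.17 0.06; 0 0 0 0 -0.09 -0.18 0.06")

```text
time: 8.52
ee_pos: [0.5348, -0.0335, 0.3066]
eef_rot: [0.938, -0.05, -0.018, 0.342]
ft_force: [0.7, 0.0, -1.1]
width: 0.0599
```

Run:
```python
from h import *
from bench import r
s=r.read_state(); show(s); m=r.camera_model("wrist")
p,d=r.camera("wrist"); cv2.imwrite("pics/w5.png",p); W=cloud(d,m)
p,d=r.camera("side"); cv2.imwrite("pics/s5.png",p); W2=cloud(d,r.camera_model("side"))
p,d=r.camera("scene"); cv2.imwrite("pics/c5.png",p); W3=cloud(d,r.camera_model("scene"))
for k,w in (("wrist",W),("side",W2),("scene",W3)):
    o=(w.reshape(-1,3)-hinge)@np.stack([t,n,up],1)
    q=o[(abs(o[:,0])<.02)&(o[:,1]>.0)&(o[:,1]<.12)&(abs(o[:,2])<.06)]*1000
    for a in range(0,100,10):
        b=q[(q[:,1]>=a)&(q[:,1]<a+10)]
        if len(b): print(k,a,len(b),np.round([b[:,0].min(),b[:,0].max(),np.median(b[:,2]),b[:,2].max(),b[:,1].max()],1))
# stick approach
nn=np.array([.179,.984,0]);nn/=np.linalg.norm(nn)
G=np.array([.5182,.280,.177]);R0=leanR(40,nn);T=G+.0187*R0.as_matrix()[:,2]
s=r.read_state()
go(s,T,R0,"grasp");go(s,T-.12*R0.as_matrix()[:,2],R0,"pre");print(T, T-.12*R0.as_matrix()[:,2])
go(s,[.55,.15,.45],leanR(40),"mid")
```

```text
t 8.53 tcp [ 0.5348 -0.0335  0.3066] tz [-0.068 -0.641 -0.765] tx [ 0.994 -0.106  0.   ] F [ 0.71  0.02 -1.13] T [ 0.73 -0.19 -0.01] w 0.0599
J [-0.33  0.26 -0.1   1.55  0.62  1.71 -0.56]
grasp rel hinge t,n,z mm [  1.1 289.2 116.9]
wrist 80 100 [-5.5  5.1  7.4 13.4 86.4]
side 0 37 [-15.1  17.5   1.8  10.5   9.6]
side 10 10 [-4.8  4.7  3.4  5.9 17.2]
side 20 5 [-3.9  5.   3.4  5.8 23.8]
scene 0 39 [-15.5  15.    2.7  11.1   9.5]
scene 10 13 [-7.7  4.   3.5  5.8 18.9]
scene 20 12 [-5.5  4.7  3.7  6.  29.8]
scene 30 11 [-6.4  4.9  5.2  8.5 39.2]
scene 40 13 [-5.5  4.7  5.8  8.7 49.4]
scene 50 11 [-4.9  5.6  6.2  8.  59.8]
scene 60 12 [-4.8  5.2  7.5  8.8 69.5]
scene 70 11 [-6.3  5.4  7.8 19.3 79.9]
scene 80 25 [-8.   6.  10.6 20.3 85.6]
grasp turn [ 0.2 -2.6  3.6] (4.5) shift [-0.0478 -0.3184 -0.0835] (0.333)
pre turn [ 0.2 -2.6  3.6] (4.5) shift [-0.0423 -0.3178 -0.2034] (0.380)
[0.51604872 0.26817395 0.16267497] [0.52985374 0.34406304 0.2546003 ]
mid turn [0.2 0.4 0. ] (0.4) shift [-0.0036 -0.0457 -0.2296] (0.234)
```

View pics/w5.png

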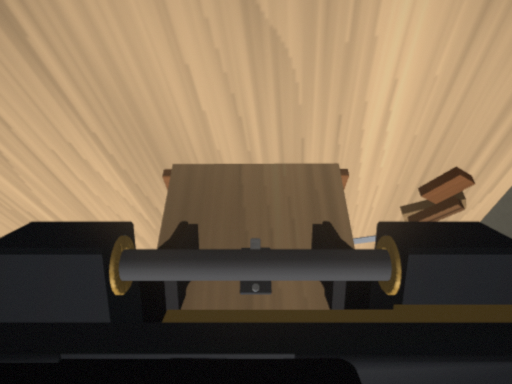

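View pics/s5.png

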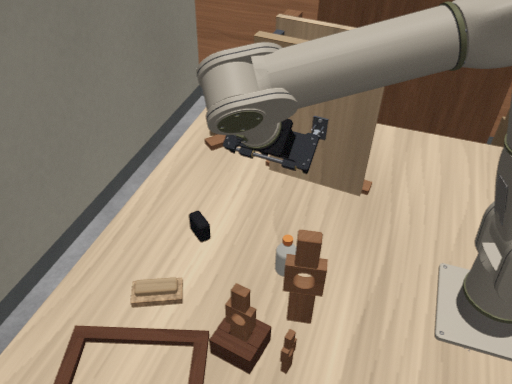

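The side view shows the hook hidden behind the gripper. In the wrist view it is edge-on at (255,245). The depth profile puts the arm's top rising from about 3.7 mm at 25 mm out to 7.8 mm at 75 mm, with the lip at 20 mm, so the angle is about 1.5 rad and it is on its stop. Next I move to the stick.

Run:
```python
from h import *
from bench import r
s=r.read_state()
R0=leanR(40,[.179,.984,0])
for P in ([.535,.02,.36],[.535,.10,.38],[.535,.22,.38],[.532,.30,.35],[.531,.36,.30],[.53,.352,.264]): go(s,P,R0)
```

```text
turn [ 0.2 -2.6  3.6] (4.5) shift [-0.0048 -0.0038 -0.0764] (0.077)
 turn [ 0.2 -2.6  3.6] (4.5) shift [-0.013  -0.0517 -0.143 ] (0.153)
 turn [ 0.2 -2.6  3.6] (4.5) shift [-0.0252 -0.1429 -0.2199] (0.264)
 turn [ 0.2 -2.6  3.6] (4.5) shift [-0.0362 -0.2229 -0.2481] (0.336)
 turn [ 0.2 -2.6  3.6] (4.5) shift [-0.043  -0.3007 -0.2484] (0.392)
 turn [ 0.2 -2.6  3.6] (4.5) shift [-0.043  -0.3178 -0.2157] (0.386)
```

Call:
carry_out(increments="0 -0.5 1 -0.004 -0.003 -0.06 0.06; 0 -1 2 -0.01 -0.03 -0.11 0.065; 0 -2 3 -0.015 -0.07 -0.16 0.07; 0 -2.6 3.6 -0.022 -0.115 -0.195 0.07; 0 -2.6 3.6 -0.028 -0.165 -0.225 0.07")

```text
time: 9.3
ee_pos: [0.5364, 0.2144, 0.3693]
eef_rot: [0.935, -0.085, -0.036, 0.342]
ft_force: [2.0, -0.8, -3.2]
width: 0.0695
```

Run:
```python
from h import *
from bench import r
s=r.read_state();show(s)
R0=leanR(40,[.179,.984,0])
for P in ([.532,.30,.35],[.531,.36,.30],[.53,.352,.264]): go(s,P,R0)
```

```text
t 9.30 tcp [0.5364 0.2144 0.3693] tz [-0.127 -0.634 -0.763] tx [ 0.983 -0.185 -0.01 ] F [ 2.01 -0.77 -3.16] T [ 0.8  -0.28  0.09] w 0.0695
J [-0.88  0.56  0.31  1.04  0.36  2.06 -0.67]
grasp rel hinge t,n,z mm [-20.5 536.1 179.6]
 turn [0.3 0.6 0.1] (0.7) shift [-0.0199 -0.0761 -0.039 ] (0.088)
 turn [0.3 0.6 0.1] (0.7) shift [-0.0315 -0.1534 -0.0387] (0.161)
 turn [0.3 0.6 0.1] (0.7) shift [-0.0307 -0.1705 -0.0061] (0.173)
```

Run:
```python
from h import *
from bench import r
s=r.read_state()
R0=leanR(40,[.179,.984,0])
for P in ([.518,.275,.34],[.517,.272,.28],[.516,.268,.22]): go(s,P,R0)
```

```text
turn [0.3 0.6 0.1] (0.7) shift [-0.029  -0.062  -0.0137] (0.070)
 turn [0.3 0.6 0.1] (0.7) shift [-0.0288 -0.0984  0.0341] (0.108)
 turn [0.3 0.6 0.1] (0.7) shift [-0.0285 -0.134   0.0825] (0.160)
```

Call:
carry_out(increments="0.2 0.4 0 -0.015 -0.03 -0.01 0.07; 0.2 0.6 0 -0.029 -0.062 -0.012 0.07; 0.2 0.6 0 -0.029 -0.075 0.005 0.07; 0.2 0.6 0 -0.03 -0.085 0.02 0.07; 0.2 0.6 0 -0.03 -0.092 0.033 0.07")

```text
time: 9.93
ee_pos: [0.5155, 0.2668, 0.2839]
eef_rot: [0.935, -0.084, -0.032, 0.342]
ft_force: [0.5, 0.7, 0.5]
width: 0.0704
```

Run:
```python
from h import *
from bench import r
s=r.read_state();show(s)
m=r.camera_model("wrist");p,d=r.camera("wrist"); cv2.imwrite("pics/w6.png",p); W=cloud(d,m)
p,d=r.camera("side"); cv2.imwrite("pics/s6.png",p)
G=np.array([.5182,.280,.177])
nn=np.array([.179,.984,0]);tt=np.array([.984,-.179,0])
c=np.array([G+.017*a*tt+.011*b*nn+[0,0,.0255] for a in(-1,1) for b in (-1,1)])
print(proj(m,c).round(0).tolist())
R0=leanR(40,[.179,.984,0]);T=G+.0187*R0.as_matrix()[:,2]
go(s,T,R0,"grasp")
Q=W.reshape(-1,3);Q=Q[np.all((Q>[.47,.23,.195])&(Q<[.57,.33,.21]),1)]
print(len(Q)); 
if len(Q)>10: print(cv2.minAreaRect((Q[:,:2]*1000).astype(np.float32)),np.median(Q[:,2]))
```

```text
t 9.93 tcp [0.5155 0.2668 0.2839] tz [-0.117 -0.634 -0.764] tx [ 0.984 -0.179 -0.002] F [0.52 0.74 0.52] T [ 0.75 -0.28  0.02] w 0.0704
J [-0.97  0.62  0.32  1.13  0.28  1.95 -0.81]
grasp rel hinge t,n,z mm [-46.6 586.1  94.2]
[[229.0, 130.0], [226.0, 103.0], [280.0, 130.0], [282.0, 103.0]]
grasp turn [0.2 0.1 0. ] (0.2) shift [ 0.0005 -0.0793  0.0917] (0.121)
1628
((518.0917358398438, 280.865966796875), (22.56656265258789, 34.18828201293945), 80.95516967773438) 0.200931340095443
```

View pics/w6.png

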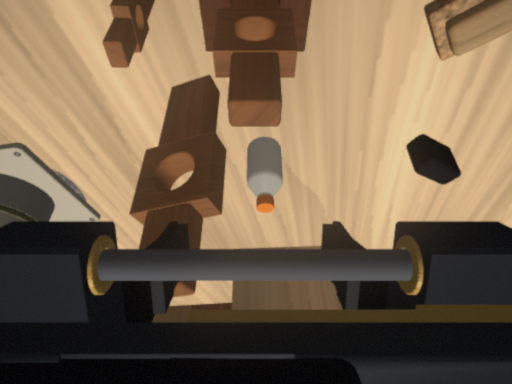

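View pics/s6.png

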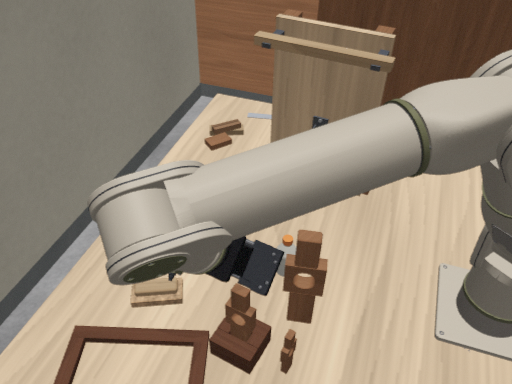

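The wrist view shows the head top spanning (228–282, 103–130), matching the projection. The rect fit gives a centre of (518.1, 280.9) mm at z=0.201. The side view shows a clear path. I descend and then close.

Call:
carry_out(increments="0 0 0 0 -0.02 0.023 0.07; 0 0 0 0 -0.04 0.046 0.07; 0 0 0 0 -0.06 0.069 0.07; 0 0 0 0 -0.072 0.083 0.07; 0 0 0 0 -0.079 0.091 0.07")

```text
time: 10.65
ee_pos: [0.5153, 0.2681, 0.1628]
eef_rot: [0.935, -0.084, -0.032, 0.342]
ft_force: [-0.5, 0.5, 0.9]
width: 0.0703
```

Call:
carry_out(increments="0 0 0 0 -0.0005 0.0005 0.055; 0 0 0 0 -0.0005 0.0005 0.04; 0 0 0 0 -0.0005 0.0005 0.02; 0 0 0 0 -0.0005 0.0005 0.02; 0 0 0 0 -0.0005 0.0005 0.02", squeeze=30)

```text
time: 11.28
ee_pos: [0.5155, 0.2682, 0.1625]
eef_rot: [0.935, -0.084, -0.032, 0.342]
ft_force: [-0.0, 0.3, 2.0]
width: 0.0335
```

Run:
```python
from h import *
from bench import r
s=r.read_state();show(s)
q=R.from_quat(s["eef_rot"]);print(s["ee_pos"]-.0187*q.as_matrix()[:,2])
for dz in (.03,.06,.12,.2): go(s,s["ee_pos"]+[0,0,dz],q)
```

```text
t 11.28 tcp [0.5155 0.2682 0.1625] tz [-0.118 -0.635 -0.764] tx [ 0.984 -0.18  -0.002] F [-0.01  0.35  1.98] T [ 0.64 -0.31 -0.03] w 0.0335
J [-0.97  0.7   0.3   1.27  0.25  1.75 -0.89]
grasp rel hinge t,n,z mm [-46.8 587.5 -27.3]
[0.51769486 0.28004968 0.17673243]
 turn [0. 0. 0.] (0.0) shift [-0.0001  0.0194 -0.0229] (0.030)
 turn [0. 0. 0.] (0.0) shift [-0.0001  0.0387 -0.0458] (0.060)
 turn [0. 0. 0.] (0.0) shift [-0.0003  0.0775 -0.0916] (0.120)
 turn [0. 0. 0.] (0.0) shift [-0.0005  0.1291 -0.1527] (0.200)
```

Call:
carry_out(increments="0 0 0 0 0.013 -0.015 0.02; 0 0 0 0 0.032 -0.038 0.02; 0 0 0 0 0.052 -0.061 0.02; 0 0 0 0 0.072 -0.085 0.02; 0 0 0 0 0.092 -0.11 0.02")

```text
time: 11.9
ee_pos: [0.5158, 0.2687, 0.3082]
eef_rot: [0.935, -0.085, -0.032, 0.342]
ft_force: [0.6, 0.1, -2.2]
width: 0.0338
```

Run:
```python
from h import *
from bench import r
s=r.read_state();show(s)
p,d=r.camera("wrist"); cv2.imwrite("pics/w7.png",p)
p,d=r.camera("side"); cv2.imwrite("pics/s7.png",p)
R0=leanR(40); q=R.from_quat(s["eef_rot"])
for P,w in (([.535,.22,.315],q),([.54,.1,.315],q),([.53,-.02,.315],R0),([.527,-.10,.315],R0)): go(s,P,w)
```

```text
t 11.90 tcp [0.5158 0.2687 0.3082] tz [-0.118 -0.634 -0.764] tx [ 0.984 -0.18  -0.002] F [ 0.59  0.06 -2.2 ] T [ 1.   -0.28  0.04] w 0.0338
J [-0.97  0.62  0.33  1.09  0.29  1.99 -0.79]
grasp rel hinge t,n,z mm [-46.5 588.1 118.5]
 turn [0. 0. 0.] (0.0) shift [0.0277 0.0384 0.0235] (0.053)
 turn [0. 0. 0.] (0.0) shift [0.0542 0.128  0.099 ] (0.171)
 turn [ 0.1  3.1 -3.6] (4.7) shift [0.066  0.2196 0.1762] (0.289)
 turn [ 0.1  3.1 -3.6] (4.7) shift [0.0774 0.2801 0.2273] (0.369)
```

View pics/w7.png

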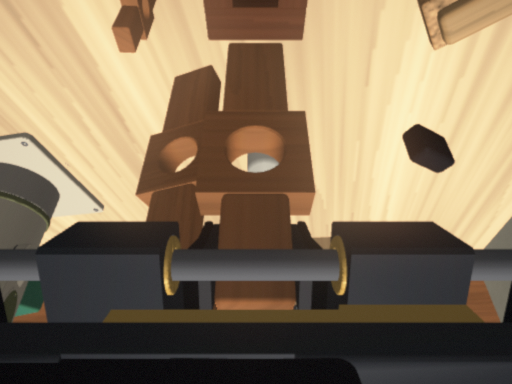

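View pics/s7.png

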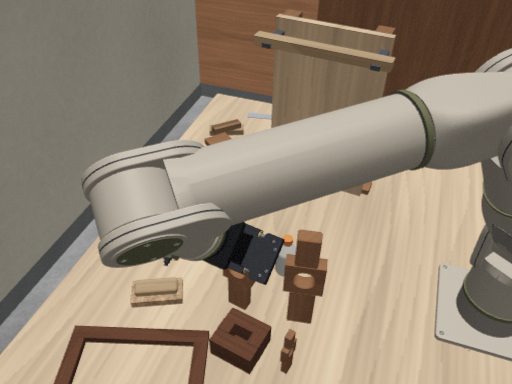

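The stick is out of the stand: its eye is at (255,160) in the wrist view, and the empty stand is at (240,340) in the side view. I carry it across at this height, with its foot about 30–40 mm above the glue bottle.

Call:
carry_out(increments="0 0 0 0.012 0.02 -0.002 0.02; 0 0 0 0.028 0.045 0.02 0.02; 0 0.5 -1 0.04 0.075 0.048 0.02; 0 1 -2 0.05 0.105 0.075 0.02; 0 2 -3 0.056 0.135 0.102 0.02")

```text
time: 12.62
ee_pos: [0.5412, 0.0911, 0.3188]
eef_rot: [0.938, -0.055, -0.023, 0.341]
ft_force: [-0.2, -0.5, -1.5]
width: 0.034
```

Run:
```python
from h import *
from bench import r
s=r.read_state();show(s)
R0=leanR(40); q=R.from_quat(s["eef_rot"])
for a in (.35,.3,.25,.2,.15,.12):
    G=hinge+a*n+.12*up; go(s,G+.0187*R0.as_matrix()[:,2],R0,a)
```

```text
t 12.62 tcp [0.5412 0.0911 0.3188] tz [-0.08  -0.637 -0.767] tx [ 0.993 -0.118 -0.005] F [-0.24 -0.54 -1.5 ] T [ 0.96 -0.25  0.04] w 0.034
J [-0.85  0.39  0.38  1.38  0.43  1.79 -0.58]
grasp rel hinge t,n,z mm [ -4.6 413.8 129.1]
0.35 turn [-0.1  1.  -0.7] (1.2) shift [0.0062 0.043  0.0478] (0.065)
0.3 turn [-0.1  1.  -0.7] (1.2) shift [0.0072 0.0814 0.0799] (0.114)
0.25 turn [-0.1  1.  -0.7] (1.2) shift [0.0082 0.1197 0.112 ] (0.164)
0.2 turn [-0.1  1.  -0.7] (1.2) shift [0.0092 0.1581 0.144 ] (0.214)
0.15 turn [-0.1  1.  -0.7] (1.2) shift [0.0103 0.1964 0.1761] (0.264)
0.12 turn [-0.1  1.  -0.7] (1.2) shift [0.0109 0.2194 0.1954] (0.294)
```

Call:
carry_out(increments="0 1 -0.7 0.004 0.03 0.03 0.02; 0 1 -0.7 0.006 0.06 0.06 0.02; 0 1 -0.7 0.007 0.09 0.087 0.02; 0 1 -0.7 0.008 0.12 0.112 0.02; 0 1 -0.7 0.009 0.142 0.131 0.02")

```text
time: 13.25
ee_pos: [0.5266, -0.1035, 0.3095]
eef_rot: [0.939, -0.047, -0.017, 0.341]
ft_force: [-0.1, -0.6, -1.9]
width: 0.0334
```

Call:
carry_out(increments="0 0 0 0 0.005 0.004 0.02; 0 0 0 0 0.01 0.008 0.02; 0 0 0 0 0.01 0.008 0.02; 0 0 0 0 0.01 0.008 0.02; 0 0 0 0 0.01 0.008 0.02")

```text
time: 13.88
ee_pos: [0.5255, -0.1155, 0.3096]
eef_rot: [0.939, -0.046, -0.017, 0.341]
ft_force: [-0.0, -0.2, -2.1]
width: 0.0338
```

```bash
cat > look.py <<'E'
import sys
from h import *
from bench import r
k=sys.argv[1]
s=r.read_state();show(s)
T3=np.stack([t,n,up],1)
for c in sys.argv[2:]:
    m=r.camera_model(c)
    p,d=r.camera(c); cv2.imwrite(f"pics/{c}{k}.png",p); np.save(f"pics/{c}{k}.npy",d)
    o=(cloud(d,m)-hinge)@T3*1000
    hsv=cv2.cvtColor(p,cv2.COLOR_BGR2HSV)
    q=R.from_quat(s["eef_rot"]);g=((s["ee_pos"]-.0187*q.as_matrix()[:,2])-hinge)@T3*1000
    rel=o-g
    M=(abs(rel[...,0])<50)&(abs(rel[...,1])<60)&(rel[...,2]<-25)&(rel[...,2]>-175)&(o[...,1]>70)
    for z in range(-160,-20,20):
        b=o[M&(abs(rel[...,2]-z)<6)]
        if len(b)>4: print(c,"zrel",z,len(b),"t",np.percentile(b[:,0],[2,98]).round(1),"n",np.percentile(b[:,1],[2,50,98]).round(1))
E
python3 look.py 8 wrist side scene
```

```text
t 13.88 tcp [ 0.5255 -0.1155  0.3096] tz [-0.063 -0.638 -0.767] tx [ 0.995 -0.098  0.   ] F [-0.   -0.15 -2.1 ] T [ 0.99 -0.21 -0.03] w 0.0338
J [-0.69  0.19  0.48  1.66  0.57  1.56 -0.39]
grasp rel hinge t,n,z mm [-2.000e-01  2.066e+02  1.200e+02]
wrist zrel -160 434 t [-18.2  19.6] n [217.3 218.3 219. ]
wrist zrel -140 593 t [-18.6  19.4] n [217.2 218.3 219.1]
wrist zrel -120 687 t [-18.4  19.5] n [217.1 218.1 219. ]
wrist zrel -100 827 t [-18.5  19.4] n [217. 218. 219.]
wrist zrel -80 2199 t [-27.8  28.7] n [197.3 217.6 218.7]
wrist zrel -60 913 t [-28.9  29.9] n [206.6 217.7 218.7]
wrist zrel -40 2066 t [-28.4  29.3] n [216.6 217.7 218.7]
side zrel -160 53 t [-18.1  21.2] n [202.2 217.4 221.5]
side zrel -140 64 t [-18.1  18.9] n [202.8 218.1 220.5]
side zrel -120 72 t [-18.6  20.8] n [198.8 217.5 221.4]
side zrel -100 67 t [-18.4  19.4] n [206.4 217.3 220.8]
side zrel -80 135 t [-28.1  30.5] n [197.7 216.5 220.1]
side zrel -60 63 t [-29.7  29.3] n [198.6 217.1 220.1]
side zrel -40 107 t [-28.6  30.6] n [198.4 216.8 220.3]
scene zrel -160 38 t [-16.8  19.2] n [200.1 216.3 218.7]
scene zrel -140 59 t [-18.1  19.6] n [197.3 216.  218.7]
scene zrel -120 61 t [-17.2  19.3] n [197.7 216.  218. ]
scene zrel -100 57 t [-17.4  19.6] n [199.7 216.3 218.8]
scene zrel -80 120 t [-28.6  30. ] n [195.5 215.9 218.2]
scene zrel -60 84 t [-30.6  29.4] n [196.9 214.7 217.9]
scene zrel -40 87 t [-30.4  29.5] n [209.  216.4 217.8]
```

View pics/wrist8.png

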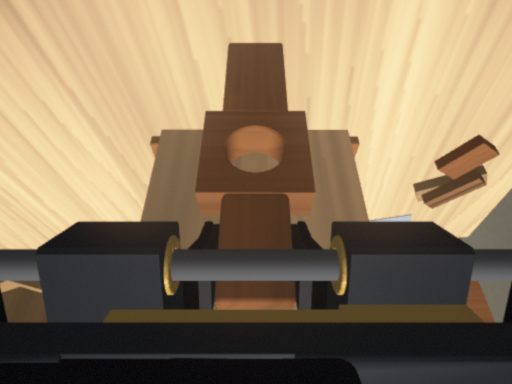

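View pics/scene8.png

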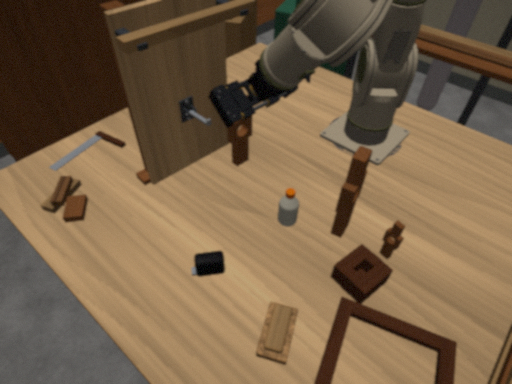

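View pics/side8.png

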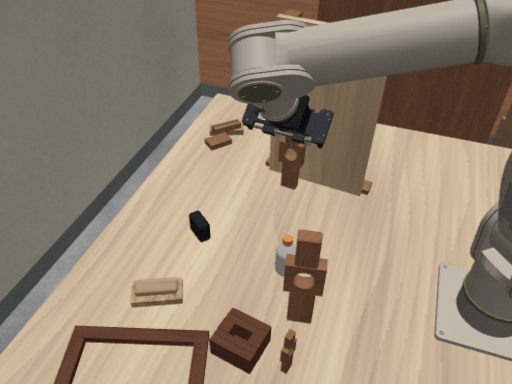

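The stick hangs upright and centred, with its faces at n≈196–218 and t centre ≈0.4 mm. The scene view shows the hook out at (195–210, 110–121). I check the eye's edges and the arm's height line before threading.

Run:
```python
from h import *
from bench import r
s=r.read_state(); T3=np.stack([t,n,up],1)
d=np.load("pics/wrist8.npy"); o=(cloud(d,r.camera_model("wrist"))-hinge)@T3*1000
M=(abs(o[...,1]-218)<4)&(abs(o[...,0])<40)
e=o[M]; side=e[(abs(e[:,0])>21)&(abs(e[:,0])<28)]; print("eye z",np.percentile(side[:,2],[1,99]).round(1))
# hole: rows columns through center: points on the face plane; hole gap
for z in range(40,85,3):
    b=e[abs(e[:,2]-z)<1.5]; l=b[b[:,0]<0][:,0]; rr=b[b[:,0]>0][:,0]
    if len(l) and len(rr): print(z,"gap",l.max().round(1),rr.min().round(1))
for c in ("scene","side"):
    d=np.load(f"pics/{c}8.npy"); o=((cloud(d,r.camera_model(c))-hinge)@T3*1000).reshape(-1,3)
    h=o[(abs(o[:,0])<14)&(o[:,1]>14)&(o[:,1]<95)&(abs(o[:,2]-5)<30)]
    for a in range(15,95,10):
        b=h[(h[:,1]>=a)&(h[:,1]<a+10)]
        if len(b): print(c,a+5,len(b),np.percentile(b[:,0],[5,95]).round(1),"z",np.percentile(b[:,2],[10,50,90,100]).round(1))
    print(c,"end n",h[:,1].max() if len(h) else None)
```

```text
eye z [ 30.3 122.1]
40 gap -0.5 0.0
43 gap -0.5 0.0
46 gap -4.6 2.4
49 gap -9.6 11.0
52 gap -13.0 13.2
55 gap -14.5 15.8
58 gap -15.6 16.7
61 gap -15.8 16.5
64 gap -15.1 15.8
67 gap -14.4 14.6
70 gap -12.1 12.4
73 gap -8.3 7.5
76 gap -0.4 2.2
79 gap -0.4 0.1
82 gap -0.4 0.1
scene 20 12 [-5.4  4.3] z [1.3 4.6 5.6 5.9]
scene 30 12 [-5.7  4.6] z [1.3 4.7 6.2 6.4]
scene 40 12 [-3.9  4.9] z [1.3 5.4 6.4 6.9]
scene 50 13 [-5.6  4.9] z [1.2 6.2 7.4 7.9]
scene 60 11 [-4.2  4.6] z [3.3 7.2 8.7 9.7]
scene 70 10 [-0.9  4.6] z [2.4 7.6 8.9 9.5]
scene 80 29 [-5.9  5.1] z [ 5.  12.6 18.3 19.9]
scene 90 3 [-4.8  1.8] z [ 4.4  5.2 11.9 13.6]
scene end n 86.444706204718
side 50 3 [2.9 6.4] z [4.7 7.3 7.4 7.4]
side 70 2 [-4.4 -3.4] z [1.8 2.2 2.6 2.7]
side 80 11 [-4.3  3.6] z [ 1.9  7.6 12.8 13.5]
side 90 6 [-3.1  3. ] z [ 4.2  8.7 13.  13.7]
side end n 89.11569837575487
```

Run:
```python
from h import *
from bench import r
s=r.read_state(); R0=leanR(40)
for a,z in ((.18,.1),(.15,.0705),(.12,.0705),(.09,.0705),(.07,.0705),(.05,.0705)):
    G=hinge+a*n+z*up-.0003*t; go(s,G+.0187*R0.as_matrix()[:,2],R0,(a,z))
```

```text
(0.18, 0.1) turn [-0.1  0.  -0. ] (0.1) shift [-0.      0.0072  0.0322] (0.033)
(0.15, 0.0705) turn [-0.1  0.  -0. ] (0.1) shift [-0.      0.0113  0.074 ] (0.075)
(0.12, 0.0705) turn [-0.1  0.  -0. ] (0.1) shift [0.     0.0344 0.0933] (0.099)
(0.09, 0.0705) turn [-0.1  0.  -0. ] (0.1) shift [0.     0.0574 0.1125] (0.126)
(0.07, 0.0705) turn [-0.1  0.  -0. ] (0.1) shift [0.     0.0727 0.1254] (0.145)
(0.05, 0.0705) turn [-0.1  0.  -0. ] (0.1) shift [0.     0.0881 0.1382] (0.164)
```

Call:
carry_out(increments="0 0 0 0 0.004 0.016 0.02; 0 0 0 0 0.007 0.032 0.02; 0 0 0 0 0.009 0.053 0.02; 0 0 0 0 0.011 0.074 0.02; 0 0 0 0 0.011 0.074 0.02")

```text
time: 14.65
ee_pos: [0.5184, -0.1736, 0.2589]
eef_rot: [0.939, -0.048, -0.018, 0.341]
ft_force: [-0.3, 0.3, -1.5]
width: 0.0333
```

```bash
python3 look.py 9 scene
python3 - <<'E'
from h import *
from bench import r
s=r.read_state(); R0=leanR(40)
p=cv2.imread("pics/scene9.png"); cv2.imwrite("pics/scene9z.png",cv2.resize(p[60:190,150:290],None,fx=4.5,fy=4.5,interpolation=cv2.INTER_CUBIC))
for a,z in ((.12,.0705),(.10,.0705),(.085,.0705),(.07,.0705),(.05,.0705)):
    G=hinge+a*n+z*up-.0003*t; go(s,G+.0187*R0.as_matrix()[:,2],R0,(a,z))
E
```

```text
t 14.65 tcp [ 0.5184 -0.1736  0.2589] tz [-0.067 -0.639 -0.767] tx [ 0.995 -0.102 -0.002] F [-0.25  0.34 -1.52] T [ 1.01 -0.21  0.02] w 0.0333
J [-0.63  0.19  0.51  1.76  0.59  1.42 -0.38]
grasp rel hinge t,n,z mm [ -1.5 148.1  69.3]
scene zrel -160 37 t [-20.3  17.7] n [142.  157.8 160.3]
scene zrel -140 50 t [-18.9  18.3] n [138.7 157.9 159.4]
scene zrel -120 54 t [-20.6  18.1] n [141.  157.9 159.8]
scene zrel -100 54 t [-20.3  18.5] n [143.8 158.6 159.9]
scene zrel -80 113 t [-32.3  27.6] n [136.8 157.3 159.8]
scene zrel -60 70 t [-32.5  27.8] n [137.1 155.4 159.8]
scene zrel -40 81 t [-30.3  27.8] n [147.9 157.7 159.8]
(0.12, 0.0705) turn [-0.1  0.1 -0.1] (0.2) shift [0.0007 0.0228 0.0184] (0.029)
(0.1, 0.0705) turn [-0.1  0.1 -0.1] (0.2) shift [0.0007 0.0382 0.0313] (0.049)
(0.085, 0.0705) turn [-0.1  0.1 -0.1] (0.2) shift [0.0007 0.0497 0.0409] (0.064)
(0.07, 0.0705) turn [-0.1  0.1 -0.1] (0.2) shift [0.0008 0.0612 0.0505] (0.079)
(0.05, 0.0705) turn [-0.1  0.1 -0.1] (0.2) shift [0.0008 0.0765 0.0633] (0.099)
```

View pics/scene9z.png

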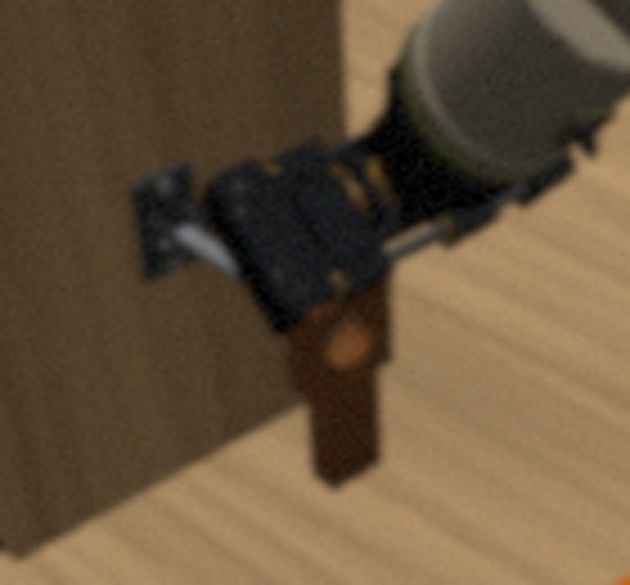

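The scene zoom shows the gripper and the stick's eye in front of the hook's end at about (235,265). I correct 1 mm sideways and thread slowly.

Call:
carry_out(increments="0 0 0 0.001 0.012 0.009 0.02; 0 0 0 0.001 0.023 0.0184 0.02; 0 0 0 0.001 0.031 0.025 0.02; 0 0 0 0.001 0.038 0.031 0.02; 0 0 0 0.001 0.038 0.031 0.02")

```text
time: 15.32
ee_pos: [0.5149, -0.2221, 0.2604]
eef_rot: [0.939, -0.048, -0.018, 0.341]
ft_force: [-0.0, -0.1, -2.1]
width: 0.034
```

```bash
python3 look.py 10 scene wrist
python3 - <<'E'
from h import *
from bench import r
s=r.read_state(); R0=leanR(40)
p=cv2.imread("pics/scene10.png"); cv2.imwrite("pics/scene10z.png",cv2.resize(p[60:190,150:290],None,fx=4.5,fy=4.5,interpolation=cv2.INTER_CUBIC))
for a,z in ((.085,.0705),(.07,.0705),(.05,.0705)):
    G=hinge+a*n+z*up-.0000*t; go(s,G+.0187*R0.as_matrix()[:,2],R0,(a,z))
E
```

```text
t 15.32 tcp [ 0.5149 -0.2221  0.2604] tz [-0.066 -0.638 -0.767] tx [ 0.995 -0.102 -0.001] F [-0.02 -0.06 -2.09] T [ 0.96 -0.17 -0.01] w 0.034
J [-0.58  0.18  0.55  1.78  0.61  1.36 -0.31]
grasp rel hinge t,n,z mm [-0.2 99.5 70.7]
scene zrel -160 37 t [-19.9  19.1] n [ 89.6 109.5 111.5]
scene zrel -140 54 t [-17.2  20.1] n [ 91.5 109.2 112.4]
scene zrel -120 53 t [-17.5  19.5] n [ 91.9 109.4 111.5]
scene zrel -100 55 t [-19.4  19.9] n [ 98.7 109.8 111.6]
scene zrel -80 105 t [-30.   29.3] n [ 88.4 108.7 112. ]
scene zrel -60 68 t [-29.3  29.3] n [ 89.7 107.7 111.1]
scene zrel -40 81 t [-30.7  29.5] n [ 92.8 109.1 111.4]
wrist zrel -160 436 t [-18.3  19.5] n [111.  111.9 112.8]
wrist zrel -140 588 t [-18.5  19.4] n [110.9 111.9 112.7]
wrist zrel -120 693 t [-18.4  19.5] n [110.7 111.7 112.6]
wrist zrel -100 816 t [-18.6  19.5] n [110.6 111.7 112.5]
wrist zrel -80 2216 t [-27.5  28.7] n [ 90.8 111.2 112.4]
wrist zrel -60 965 t [-28.8  29.9] n [ 85.5 111.3 112.4]
wrist zrel -40 2050 t [-28.3  29.5] n [110.3 111.3 112.3]
(0.085, 0.0705) turn [-0.1  0.1 -0.1] (0.2) shift [-0.0001  0.012   0.0101] (0.016)
(0.07, 0.0705) turn [-0.1  0.1 -0.1] (0.2) shift [-0.      0.0235  0.0197] (0.031)
(0.05, 0.0705) turn [-0.1  0.1 -0.1] (0.2) shift [0.     0.0389 0.0325] (0.051)
```

View pics/wrist10.png

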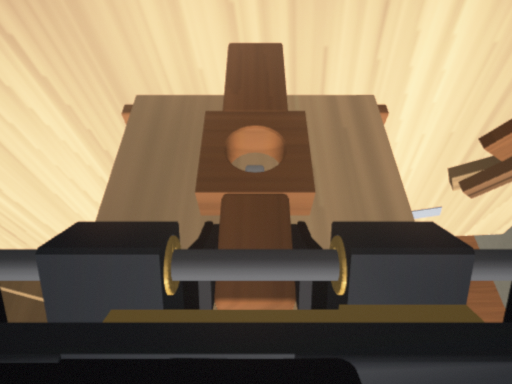

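The wrist view shows the grey lip at (255,168), inside the hole and centred. I go on to n=50 mm.

Call:
carry_out(increments="0 0 0 0 0.008 0.0065 0.02; 0 0 0 0 0.016 0.013 0.02; 0 0 0 0 0.0235 0.0197 0.02; 0 0 0 0 0.031 0.026 0.02; 0 0 0 0 0.0385 0.032 0.02")

```text
time: 16.05
ee_pos: [0.5102, -0.2716, 0.2604]
eef_rot: [0.939, -0.047, -0.017, 0.341]
ft_force: [-0.2, 0.2, -1.5]
width: 0.0337
```

```bash
python3 look.py 11 wrist side scene
python3 - <<'E'
from h import *
from bench import r
s=r.read_state(); R0=leanR(40)
p=cv2.imread("pics/scene11.png"); cv2.imwrite("pics/scene11z.png",cv2.resize(p[60:190,150:290],None,fx=4.5,fy=4.5,interpolation=cv2.INTER_CUBIC))
for z in (.060,.055,.052,.05):
    G=hinge+.05*n+z*up-.0000*t; go(s,G+.0187*R0.as_matrix()[:,2],R0,(z))
E
```

```text
t 16.05 tcp [ 0.5102 -0.2716  0.2604] tz [-0.065 -0.638 -0.767] tx [ 0.995 -0.1   -0.001] F [-0.24  0.24 -1.45] T [ 1.   -0.2   0.07] w 0.0337
J [-0.52  0.17  0.58  1.79  0.63  1.3  -0.24]
grasp rel hinge t,n,z mm [-0.1 49.8 70.7]
wrist zrel -60 477 t [-5.6  5.7] n [78.7 84.6 85.8]
side zrel -60 20 t [-4.9  6.9] n [75.2 84.6 87.4]
scene zrel -60 25 t [-6.1  5.9] n [71.4 83.3 86.1]
0.06 turn [-0.1  0.1 -0.1] (0.2) shift [ 0.0002 -0.0069  0.0082] (0.011)
0.055 turn [-0.1  0.1 -0.1] (0.2) shift [ 0.0002 -0.0101  0.0121] (0.016)
0.052 turn [-0.1  0.1 -0.1] (0.2) shift [ 0.0002 -0.012   0.0144] (0.019)
0.05 turn [-0.1  0.1 -0.1] (0.2) shift [ 0.0002 -0.0133  0.0159] (0.021)
```

View pics/wrist11.png

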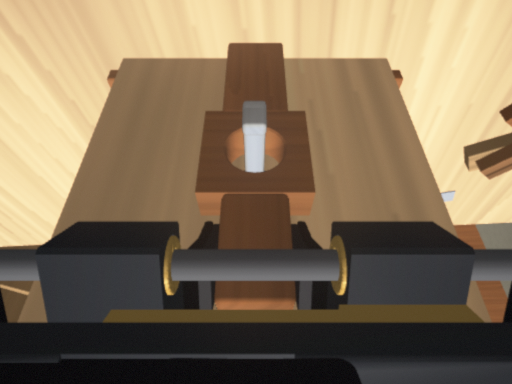

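View pics/scene11z.png

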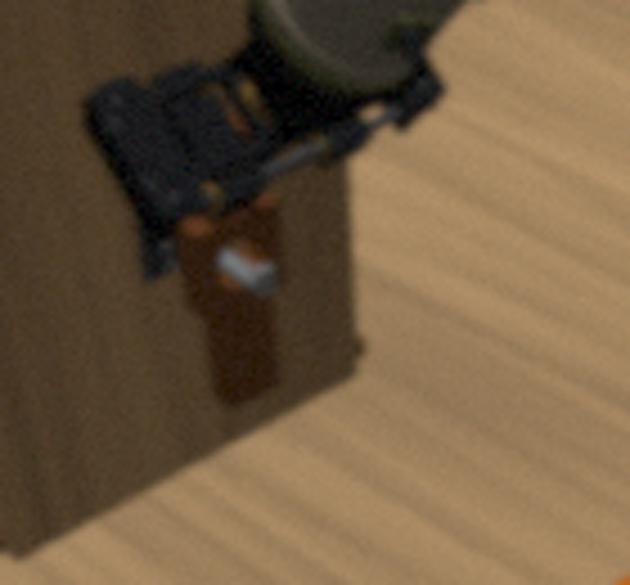

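The arm passes through the hole (wrist lip top at (255,115), arm running into the hole at (255,150)). I lower 15 mm, then 1 mm steps watching the force.

Call:
carry_out(increments="0 0 0 0 -0.003 0.0035 0.02; 0 0 0 0 -0.0055 0.0065 0.02; 0 0 0 0 -0.008 0.009 0.02; 0 0 0 0 -0.0095 0.0112 0.02; 0 0 0 0 -0.0095 0.0112 0.02")

```text
time: 16.82
ee_pos: [0.51, -0.2713, 0.2455]
eef_rot: [0.939, -0.047, -0.018, 0.341]
ft_force: [0.2, -0.4, -1.7]
width: 0.0337
```

Call:
carry_out(increments="0 0 0 0 -0.0006 0.0008 0.02; 0 0 0 0 -0.0006 0.0008 0.02; 0 0 0 0 -0.0013 0.0015 0.02; 0 0 0 0 -0.0013 0.0015 0.02; 0 0 0 0 -0.0013 0.0015 0.02")

```text
time: 17.45
ee_pos: [0.51, -0.2712, 0.2436]
eef_rot: [0.939, -0.047, -0.018, 0.341]
ft_force: [0.2, 0.5, -1.9]
width: 0.0341
```

Run:
```python
from h import *
from bench import r
s=r.read_state(); show(s)
```

```text
t 17.45 tcp [ 0.51   -0.2712  0.2436] tz [-0.065 -0.638 -0.767] tx [ 0.995 -0.101 -0.001] F [ 0.18  0.49 -1.87] T [ 0.99 -0.17 -0.04] w 0.0341
J [-0.52  0.19  0.58  1.81  0.62  1.27 -0.26]
grasp rel hinge t,n,z mm [-0.3 50.1 53.9]
```

Call:
carry_out(increments="0 0 0 0 -0.0003 0.0004 0.02; 0 0 0 0 -0.0006 0.0008 0.02; 0 0 0 0 -0.0006 0.0008 0.02; 0 0 0 0 -0.001 0.0012 0.02; 0 0 0 0 -0.001 0.0012 0.02")

```text
time: 18.08
ee_pos: [0.51, -0.2712, 0.2419]
eef_rot: [0.939, -0.047, -0.018, 0.341]
ft_force: [0.6, -0.7, -1.5]
width: 0.0341
```

Run:
```python
from h import *
from bench import r
s=r.read_state(); show(s)
```

```text
t 18.07 tcp [ 0.51   -0.2712  0.2419] tz [-0.066 -0.638 -0.767] tx [ 0.995 -0.101 -0.001] F [ 0.6  -0.73 -1.5 ] T [ 0.93 -0.22 -0.01] w 0.0341
J [-0.52  0.19  0.58  1.81  0.62  1.27 -0.26]
grasp rel hinge t,n,z mm [-0.3 50.1 52.3]
```

Call:
carry_out(increments="0 0 0 0 -0.0003 0.0004 0.02; 0 0 0 0 -0.0006 0.0008 0.02; 0 0 0 0 -0.0006 0.0008 0.02; 0 0 0 0 -0.0008 0.001 0.02; 0 0 0 0 -0.0008 0.001 0.02")

```text
time: 18.7
ee_pos: [0.51, -0.2712, 0.2406]
eef_rot: [0.939, -0.047, -0.018, 0.341]
ft_force: [0.4, 0.2, -2.6]
width: 0.0339
```

Run:
```python
from h import *
from bench import r
s=r.read_state(); show(s)
```

```text
t 18.70 tcp [ 0.51   -0.2712  0.2406] tz [-0.066 -0.638 -0.767] tx [ 0.995 -0.101 -0.001] F [ 0.37  0.19 -2.61] T [ 0.95 -0.2   0.02] w 0.0339
J [-0.52  0.19  0.58  1.81  0.62  1.27 -0.26]
grasp rel hinge t,n,z mm [-0.3 50.1 51. ]
```

Call:
carry_out(increments="0 0 0 0 -0.0003 0.0004 0.02; 0 0 0 0 -0.0006 0.0008 0.02; 0 0 0 0 -0.0006 0.0008 0.02; 0 0 0 0 -0.0008 0.001 0.02; 0 0 0 0 -0.0008 0.001 0.02")

```text
time: 19.32
ee_pos: [0.5102, -0.2713, 0.2397]
eef_rot: [0.939, -0.047, -0.018, 0.341]
ft_force: [-0.6, 1.7, 4.5]
width: 0.034
```

```bash
python3 look.py 12 wrist
```

```text
t 19.32 tcp [ 0.5102 -0.2713  0.2397] tz [-0.065 -0.639 -0.767] tx [ 0.995 -0.101 -0.001] F [-0.61  1.69  4.48] T [ 0.38 -0.04 -0.06] w 0.034
J [-0.52  0.19  0.58  1.81  0.62  1.27 -0.26]
grasp rel hinge t,n,z mm [-0.1 50.  50. ]
wrist zrel -40 544 t [-5.6  5.9] n [82.8 84.6 85.9]
```

View pics/wrist12.png

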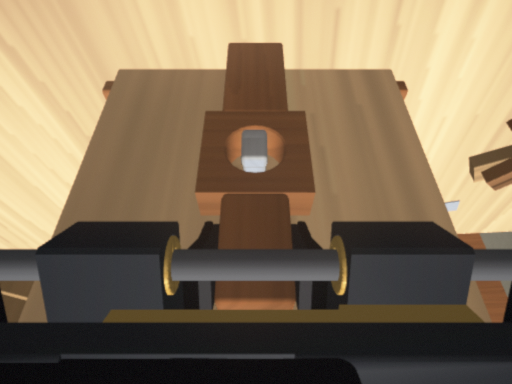

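Fz has gone from -2 to +4.5 N, so the hook carries about 6 N while the fingers still hold. Wrist view: the arm sits at the top of the hole, (255,150). I hold a moment, then open gently.

Call:
carry_out(increments="0 0 0 0 0 0 0.02; 0 0 0 0 0 0 0.02; 0 0 0 0 0 0 0.036; 0 0 0 0 0 0 0.045; 0 0 0 0 0 0 0.055")

```text
time: 20.0
ee_pos: [0.5101, -0.2713, 0.2395]
eef_rot: [0.939, -0.047, -0.018, 0.341]
ft_force: [-0.2, 0.5, -0.4]
width: 0.0477
```

```bash
python3 look.py 13 wrist
python3 - <<'E'
from h import *
from bench import r
s=r.read_state(); show(s)
d=np.load("pics/wrist13.npy"); o=(cloud(d,r.camera_model("wrist"))-hinge)@np.stack([t,n,up],1)*1000
M=(o[...,1]>35)&(o[...,1]<75)&(abs(o[...,0])<32)&(o[...,2]<40)&(o[...,2]>-125)
for z in range(-110,40,20):
    b=o[M&(abs(o[...,2]-z)<5)]
    if len(b)>5: print(z,np.percentile(b[:,0],[2,98]).round(1),np.percentile(b[:,1],[5,50,95]).round(1))
E
```

```text
t 20.00 tcp [ 0.5101 -0.2713  0.2395] tz [-0.065 -0.638 -0.767] tx [ 0.995 -0.101 -0.001] F [-0.22  0.54 -0.35] T [ 0.74 -0.16  0.04] w 0.0477
J [-0.52  0.19  0.58  1.81  0.62  1.27 -0.26]
grasp rel hinge t,n,z mm [-0.2 50.  49.9]
wrist zrel -40 552 t [-5.7  5.9] n [82.3 84.7 85.8]
t 20.05 tcp [ 0.5101 -0.2714  0.2395] tz [-0.065 -0.638 -0.767] tx [ 0.995 -0.101 -0.001] F [-0.46  0.16 -1.15] T [ 0.73 -0.15 -0.03] w 0.0506
J [-0.52  0.19  0.58  1.81  0.62  1.27 -0.26]
grasp rel hinge t,n,z mm [-0.2 50.  49.9]
-110 [-21.4  16.8] [67.3 68.2 68.9]
-90 [-21.   16.9] [66.2 67.1 67.8]
-70 [-20.6  17.4] [64.9 65.8 66.7]
-50 [-20.   17.9] [63.8 64.6 65.6]
-30 [-29.2  28.3] [61.7 63.4 64.4]
-10 [-29.6  29.3] [58.2 62.1 63.2]
10 [-28.4  29.1] [60.  61.1 62.3]
30 [-29.6  29.5] [47.2 59.6 60.7]
```

View pics/wrist13.png

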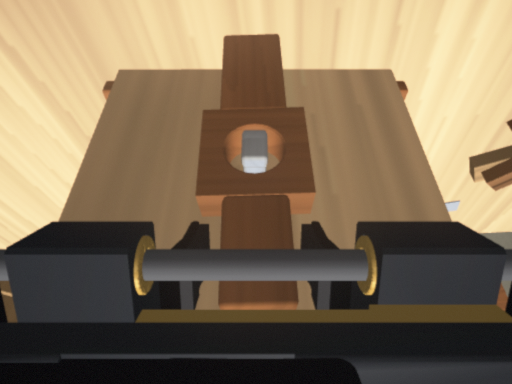

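It is released and hangs in line with the sloping arm (tilt ≈3.5°). I open more and withdraw along the tool axis.

Call:
carry_out(increments="0 0 0 0 0 0 0.062; 0 0 0 0 0 0 0.065; 0 0 0 0 0 -0.01 0.065; 0 0 0 0 0 -0.03 0.065; 0 0 0 0 0 -0.055 0.065")

```text
time: 20.68
ee_pos: [0.5136, -0.2356, 0.2826]
eef_rot: [0.939, -0.047, -0.018, 0.341]
ft_force: [-0.1, -0.6, -0.1]
width: 0.0649
```

Call:
carry_out(increments="0 0 0 0 0 -0.03 0.065; 0 0 0 0 -0.01 -0.06 0.065; 0 0 0 0 -0.03 -0.09 0.065; 0 0 0 0 -0.05 -0.12 0.065; 0 0 0 0 -0.07 -0.14 0.065")

```text
time: 21.3
ee_pos: [0.5286, -0.0909, 0.3458]
eef_rot: [0.939, -0.047, -0.017, 0.341]
ft_force: [-0.0, 0.1, -0.4]
width: 0.0653
```

Call:
carry_out(increments="0 0 0 0 0 0 0.065; 0 0 0 0 0 0 0.065; 0 0 0 0 0 0 0.065; 0 0 0 0 0 0 0.065; 0 0 0 0 0 0 0.065")

```text
time: 21.92
ee_pos: [0.5284, -0.0913, 0.3459]
eef_rot: [0.939, -0.047, -0.017, 0.341]
ft_force: [-0.8, 0.2, -0.4]
width: 0.0649
```

```bash
cat > fin.py <<'E'
from h import *
from bench import r
import sys
k=sys.argv[1]
s=r.read_state(); show(s)
for c in ("wrist","scene","side"):
    m=r.camera_model(c);p,d=r.camera(c); cv2.imwrite(f"pics/{c}{k}.png",p)
    o=(cloud(d,m)-hinge)@np.stack([t,n,up],1)*1000
    M=(o[...,1]>30)&(o[...,1]<90)&(abs(o[...,0])<36)&(o[...,2]<85)&(o[...,2]>-125)
    for z in range(-110,80,20):
        b=o[M&(abs(o[...,2]-z)<5)]
        if len(b)>5: print(c,z,len(b),np.percentile(b[:,0],[2,98]).round(1),np.percentile(b[:,1],[5,50,95]).round(1))
    b=o[M]
    if len(b): print("top z",b[:,2].max().round(1))
E
python3 fin.py 14
python3 - <<'E'
import cv2
p=cv2.imread("pics/scene14.png"); cv2.imwrite("pics/scene14z.png",cv2.resize(p[40:190,130:330],None,fx=3.5,fy=3.5,interpolation=cv2.INTER_CUBIC))
E
```

```text
t 21.93 tcp [ 0.5284 -0.0913  0.3459] tz [-0.064 -0.638 -0.768] tx [ 0.995 -0.101  0.   ] F [-0.77  0.18 -0.35] T [ 0.76 -0.17  0.06] w 0.0649
J [-0.72  0.19  0.46  1.58  0.57  1.65 -0.38]
grasp rel hinge t,n,z mm [  0.4 231.  156.2]
wrist -110 133 [-22.   16.8] [67.3 68.4 69.4]
wrist -90 174 [-21.4  16.4] [66.2 67.3 68.5]
wrist -70 191 [-20.9  17.3] [64.8 65.9 67.1]
wrist -50 206 [-20.3  18. ] [63.6 64.7 65.9]
wrist -30 412 [-29.5  27.4] [50.7 63.3 64.6]
wrist -10 180 [-29.8  28.9] [60.5 62.1 63.3]
wrist 10 462 [-28.1  28.2] [59.8 61.1 85.1]
wrist 30 245 [-16.   16.4] [57.9 59.5 60.7]
wrist 50 268 [-15.5  17. ] [56.7 58.4 59.9]
wrist 70 57 [-14.   16.6] [56.5 57.6 58.4]
top z 66.9
scene -110 28 [-21.5  16.4] [53.3 66.8 68.7]
scene -90 42 [-21.5  16.9] [49.6 66.5 68.7]
scene -70 45 [-20.7  18.3] [50.3 64.7 66.7]
scene -50 38 [-20.9  17.8] [56.6 63.3 64.5]
scene -30 77 [-28.6  28.4] [45.4 62.  64.1]
scene -10 39 [-29.3  29.1] [43.5 59.8 62.8]
scene 10 96 [-28.7  29.3] [45.1 60.5 83.6]
scene 30 44 [-14.4  16.7] [44.2 58.5 60.7]
scene 50 49 [-14.6  17.3] [42.8 56.7 59.1]
scene 70 63 [-13.7  18.2] [38.5 55.3 57.9]
top z 77.8
side -110 37 [-21.   16.8] [60.5 68.2 70.4]
side -90 54 [-21.2  18.2] [56.7 66.8 70.5]
side -70 41 [-20.4  17.5] [54.2 66.3 70.5]
side -50 45 [-20.   17.4] [54.  64.3 67.8]
side -30 91 [-29.3  28.3] [47.3 62.4 67.3]
side -10 41 [-29.1  29.8] [55.2 62.  65.9]
side 10 80 [-28.3  26.8] [53.3 61.4 86. ]
top z 22.3
```

View pics/scene14z.png

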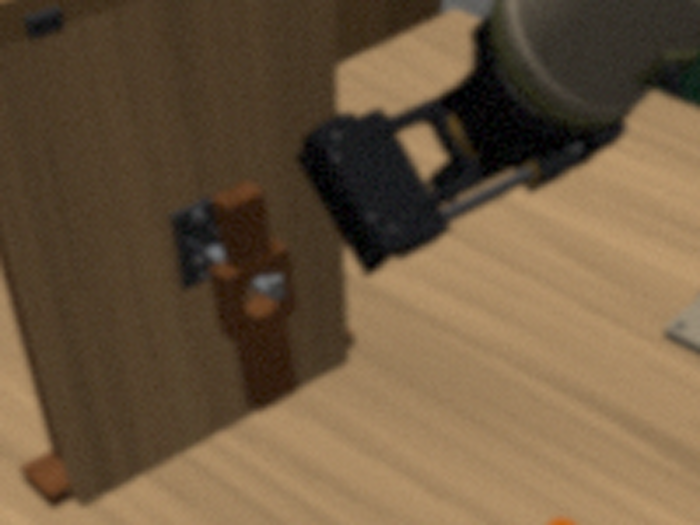

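View pics/wrist14.png

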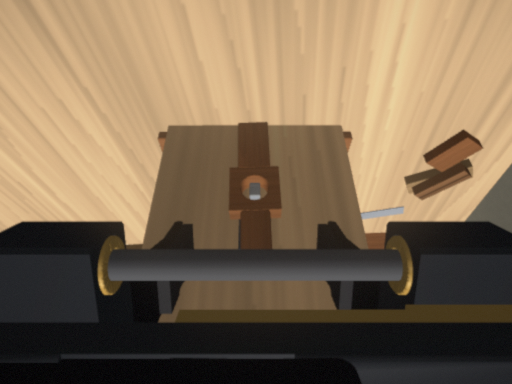

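Run:
```python
import cv2
a=cv2.imread("pics/side0.png");b=cv2.imread("pics/side14.png");c=cv2.absdiff(a,b).max(2)
for nm,(u0,u1,v0,v1) in {"tape":(180,220,205,245),"sander":(125,190,270,310),"glue":(270,300,232,280)}.items(): print(nm,c[v0:v1,u0:u1].max(),c[v0:v1,u0:u1].mean())
from bench import r
print(r.close_job())
```

```text
tape 19 4.789375
sander 11 4.3307692307692305
glue 14 4.247222222222222
the job is handed in; nothing more can be done
None
```

The hook is folded out to its stop and the push stick hangs on it by its hole. The job was handed in at about 22 s of the 72 s, and it reported no verdict.

- **Hook:** I gripped the arm near its end and swung it out until I felt about 16 N against the stop. Depth points along the arm show a slope of about 4–5°, so roughly 1.5 rad.
- **Laying it on:** I gripped the middle-sized stick's head with a 40° lean, lifted it out of the stand and threaded the arm through its hole. I lowered it in steps of 1–2 mm until the hook took about 6 N with the fingers still closed, then let go.
- **Last checks:**
  - The hole centre is about 50 mm out from the hinge, within about 1 mm sideways and roughly 10 mm below the arm's middle.
  - The stick tilts about 3.5° along the arm and 2° sideways. Its position read the same before and after I withdrew.
  - The gripper is clear of everything, and the glue bottle, sanding block and tape measure look unchanged from the first picture.
- **What disagreed:** contact came about 2 mm lower than I had worked out. During the swing past the board and again near the stand, joint 6 sat at its 2.06 rad limit; I saw no sign that it passed it.

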